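# Move the push-and-turn safety cap from the drained jug to the full one

## Task

The full reagent jug has only a loose dust cover on it. First lift the dust cover off and set it down in the green tray beside the beaker; then press and turn the red safety cap off the empty jug that leans in its draining stand, and put it on the full jug, pressing and turning it until it is locked. Do not knock over or push away anything else on the bench.

Things in the scene. Friction and masses are not known exactly. Their poses are not given: they have to be found in the camera images.
- empty_jug: Empty white jug, 90 mm wide, 165 mm long, leaning 32 degrees from vertical in a blue draining stand (150 x 120 mm) fixed to the bench. Origin: under the stand, at bench level; z up; the jug leans to -x, which faces the robot within 25 degrees.
- empty_neck: Its bayonet neck. Origin: centre of the rim, 185 mm above the bench; z: outward along the leaning axis; x: through the two opposite entry gaps (yellow blocks on the neck). Outer diameter 48 mm, broken flange 59 mm. The cap lifts off when its bar lies along neck x (within 12 degrees); it is locked at 60 degrees clockwise of that, seen from outside: cap x at -60 (or 120) degrees about neck z.
- empty_neck_seal (a joint): Sprung white seal in that mouth, m pressed in. Locked, the cap's origin is 10 mm above the rim and the seal pushes it out with about 7 N, plus 0.7 N per mm. The cap turns only while pressed 7 to 10 mm down from there (8.5 is right; at 10 it meets the rim). Stops 14 degrees past the entry position and 5 past the locked one bound the turn. Unpressed, the seal stands 11.5 mm above the rim.
- full_jug: Full amber jug, 90 mm wide, upright, fixed to the bench on a grey foot. Origin: centre of its underside, z up. The two jugs may stand either way round, one on each side.
- full_neck: Its vertical bayonet neck, the same as the empty jug's. Origin: centre of the rim, 173 mm above the bench; z up; x through the two entry gaps (yellow blocks). Lower the cap with its bar along x until its origin is about 1.5 mm above the rim, turn it 60 degrees clockwise seen from above, let it rise to 10 mm: locked. The cap has 2 mm of play round the neck.
- full_neck_seal (a joint): Sprung white seal in the full jug's mouth, m pressed in; as the other one: it meets the cap when the cap's origin is 11.5 mm above the rim and then pushes with 6 N plus 0.7 N per mm. It reads 0.0015 with the cap locked on.
- safety_cap: Loose red cap, 70 mm diameter, about 90 g. Origin: middle of its top plate's underside; z out of the top. The plate is 6 mm thick; on it stands a grip bar 62 mm long (along x), 16 mm wide (along y), from 6 to 40 mm above the origin. Skirt: 63 mm inside diameter, reaching 26 mm below the origin. Two inner lugs lie at the bar's ends (along +x and -x, white marks on the skirt), so that a half turn is the same. Starts locked on the empty jug.
- dust_cover: Loose blue cover, 76 mm diameter, about 60 g, lying on the full jug's neck. Origin: middle of its plate's underside; z up. Round knob 26 mm in diameter on top, from 5 to 41 mm above the origin; skirt 67 mm inside diameter, reaching 18 mm below the origin. Lifts straight off.
- tray: Green open tray, fixed, 160 mm (x) by 240 mm (y) outside, rim 22 mm high, walls and floor 5 mm. Origin: centre of its underside. A beaker stands in its +y half; the -y half is free.
- beaker: Glass beaker, 60 mm wide, 80 mm high, standing in the tray. Origin: centre of its underside. Bystander.
- pipette_stand: Tall fixed pipette carousel, 140 mm wide, 344 mm high, at the back in the middle. Origin: centre of its underside. Obstacle between the jugs.
- wash_bottle: White wash bottle with red top, 66 mm wide, spout to 195 mm high. Origin: centre of its underside. Bystander.
- tip_box: Blue box of pipette tips, 85 x 120 x 85 mm high. Origin: centre of its underside. Bystander.
- reagent_bottle: Clear jar with blue cap, 70 mm wide, 140 mm high. Origin: centre of its underside. Bystander.
- tube_rack: Blue rack of capped tubes, 90 x 130 x 115 mm high. Origin: centre of its underside. Bystander.
- calculator: Black calculator lying flat, 130 x 80 x 16 mm. Origin: centre of its underside. Bystander.
- tube_box: Orange microtube box with white lid, 75 x 75 x 44 mm high. Origin: centre of its underside. Bystander.
Things that resemble listed ones, but are neither listed nor needed, are in the scene too. What is shaped like the full_jug but turquoise is not meant. Of the things that look like the safety_cap, the larger one is meant.

How it is judged:
By the outcome, as a careful person would: the job done as asked, in the order asked, and still so for the second after the job is handed in, with the robot touching nothing.
It also fails if it takes over 72 s, if anything falls off the work surface, if the arm or the gripper's body presses on something with over 40 N, if the wrist force passes 120 N, or if a joint passes its speed limit or range.

## Robot

A 6-joint arm with a two-finger parallel gripper is mounted at the origin on the work surface. World frame = base frame: x ahead of the robot, y to its left, z up, the work surface at z = 0. Lengths are in m, angles in rad, forces in N, time in s.
With the tool pointing down it reaches from about 0.325 to 0.9 m from the base axis. Payload 6.1 kg.
Tool frame: the origin (TCP) lies midway between the tips of the shut fingers; the grasp point (between the pads) lies 19 mm behind it; z points along the fingers, y is the line along which they close (so a half turn about z gives the same grasp; the last joint's range is limited). The gripper opens to 85 mm and grips with 20 to 120 N. Pads are 22 mm wide; open, the fingers measure 114 mm over their backs; the gripper's body (76 mm by 85 mm) begins 54 mm behind the grasp point. The pads swing forward as they close: fully open they stand 13 mm farther back than shut.
Start: joints at [1.164, 0.22, 1.526, -0, 1.395, -0.126], TCP at [0.173, 0.601, 0.231] pointing down, gripper open.
Joint ranges: [-2.98, 2.98], [-0.91, 2.08], [0.09, 2.57], [-1.24, 4.39], [0.2, 2.65], [-2.68, 2.68]. Speed limits (rad/s): [2.57, 2.57, 3.01, 3.14, 3.14, 3.14].

## Interface

Orientations are given as a rotation vector (axis times angle).
In Python, from plant import * gives the robot as it stands.
- The arm moves only by the tool servo_tool, never from a script. Its argument "series" is a list of rows, each a list of 4 numbers: the shift along the tool's x, y, z in cm, then the turn about the tool's z in degrees. In form: [[tx, ty, tz, turn], ...]. A call has 1 to 10 rows; each row shifts and turns the commanded pose from where the row before left it, along the tool's axes as they then stand; what a row does not reach is not made up. A row lasts 1/12 s, in which the tool goes at most 41.7 mm and 7.16 degrees, less where a joint would pass 70% of its speed; a pose out of reach is approached as far as the arm can. A call with a gripper value outside its range is refused whole. "grip" is the opening, from 0 (shut) to 1 (fully open), set as the call begins (left out, the last holds). The fingers move at their own pace and stop on an object; "grip_force" is the grip in N (left out, the last holds). Time passes only in rows, so rows that do not move let the fingers close. It gives the time, the measured TCP pose, the force, the opening and the grip force at its end, in the units of the state.
- sense(): the state, without advancing time (a new reading comes with each control period).
- capture(name): name is "side" or "top" or "wrist"; returns a dict with "color" (480x640x3 uint8, red, green, blue), "range_z" (480x640 float32, m along the optical axis (not along the pixel's ray), 0 where there is no reading), "mtx" (3x3 intrinsics, pixels), "extrinsics" (4x4, takes a point from camera to world coordinates); the wrist camera has in their place "mount" (4x4, takes a point from camera to tool coordinates, whose origin is the TCP and whose axes are the flange's). Camera axes: x right, y up, looking along -z (the intrinsics and any distortion apply to the point x, -y, -z); pixel columns grow to the right and rows downward; lengths in m; the calibration is good to about 2 mm. A picture is of the moment at which its call begins: read the wrist's pose just before it.
- sign_off(): hands the job in; it is judged then, once.
The state is a dict: "time_s": time; "qpos": joint angles; "qvel": joint speeds; "joint_torque": joint torques, N m; "eef_pos": TCP position; "tcp_rot": TCP orientation; "force": force on the tool from outside, world axes, zero at the start; "torque": the same for the moment, N m; "finger_gap": opening from 0.0 (shut) to 1.0 (fully open); "gripper_force": force on a finger pad.
Only numpy, scipy, OpenCV 4.12 (cv2) and the standard library are available. Lean on these libraries where they do the work, as an engineer would, in place of code of your own. Each camera call takes 0.05 s, during which the arm holds its last target. There are 200 camera calls.

## Working session

There is one attempt and no reset: what is moved stays moved. The work goes in short steps, Python scripts to look and compute and a tool call to move; the robot and the scene stay as the last step left them, time stands still between calls to the robot, and variables do not carry over. Pictures are saved under pics/ and viewed, at most 10 in all, crops included, and the job is handed in when it is done.

Besides the shell and the picture viewer there is one more tool, called after "Emit:" in YAML: its name, and indented under it one key for each argument. servo_tool: Moves the arm, as the interface text tells. Its arguments: {"type":"object","properties":{"series":{"type":"array","items":{"type":"array","items":{"type":"number"}}},"grip":{"type":"number"},"grip_force":{"type":"number"}},"required":["series"]}

```bash
ls; mkdir -p pics
python3 - <<'E'
from plant import *
import cv2,numpy as np
print(sense())
a=[]
for n in("side","top"):
    c=capture(n); np.savez(f'pics/{n}.npz',**c); cv2.imwrite(f'pics/{n}0.png',c['color'][:,:,::-1]); print(n,c['mtx'],c['extrinsics'].round(3),c.keys())
E
```

```text
pics
{'time_s': 0.0, 'qpos': array([ 1.16387519e+00,  2.21225981e-01,  1.52761451e+00,  2.32814977e-06,
        1.39469435e+00, -1.26093518e-01]), 'qvel': array([-2.46248195e-04,  2.72757299e-04, -1.26895324e-03, -5.37036220e-04,
        7.09887761e-05,  6.65153426e-04]), 'joint_torque': array([ 7.16273516e-04, -4.96900356e+01, -3.89393806e+01, -1.90767669e-04,
        1.12437180e-02, -3.66976440e-05]), 'eef_pos': array([0.17297735, 0.5999575 , 0.23019753]), 'tcp_rot': array([-4.39603438e-01, -3.11016351e+00,  2.94165427e-03]), 'force': array([-0.019921  ,  0.31583814,  0.461178  ]), 'torque': array([ 0.03238612, -0.00411625, -0.01230724]), 'gripper_force': 0.0, 'finger_gap': 1.0019265308000531}
side [[506.89028893   0.         313.92910109]
 [  0.         506.89028893 242.72991089]
 [  0.           0.           1.        ]] [[ 0.899  0.276 -0.341  0.133]
 [-0.438  0.596 -0.673 -0.811]
 [ 0.018  0.754  0.657  0.916]
 [ 0.     0.     0.     1.   ]] dict_keys(['color', 'range_z', 'mtx', 'extrinsics'])
top [[443.69733643   0.         315.58306924]
 [  0.         443.69733643 239.50952309]
 [  0.           0.           1.        ]] [[ 1.700e-02  9.960e-01 -8.900e-02  4.820e-01]
 [-9.990e-01  1.300e-02 -3.700e-02 -1.000e-03]
 [-3.600e-02  9.000e-02  9.950e-01  1.109e+00]
 [ 0.000e+00  0.000e+00  0.000e+00  1.000e+00]] dict_keys(['color', 'range_z', 'mtx', 'extrinsics'])
```

View pics/side0.png

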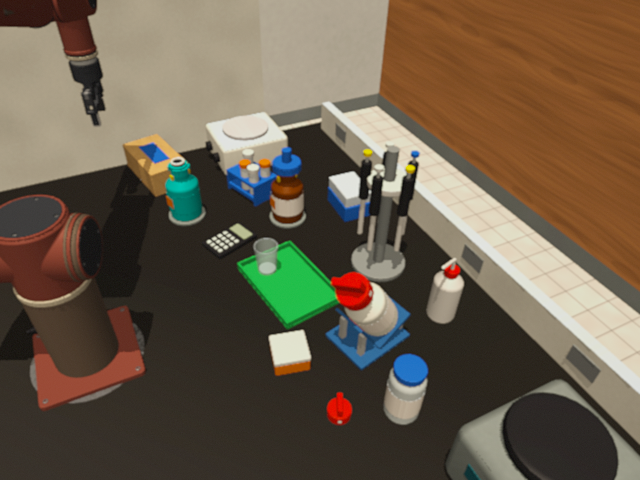

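View pics/top0.png

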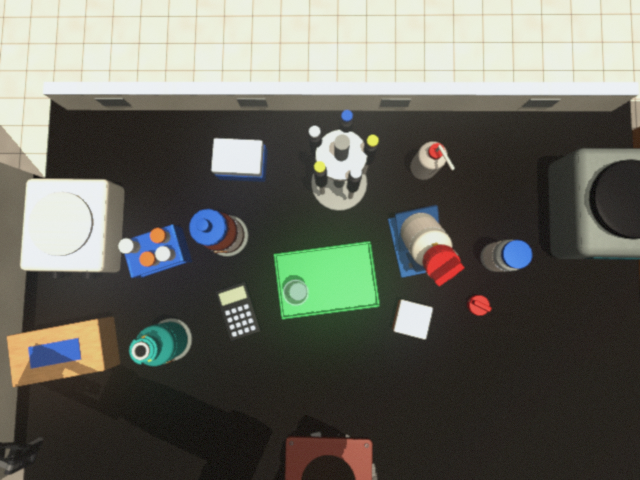

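The side view shows the amber jug with the blue dust cover at (287,175), the turquoise jug at (184,190), the tilted red cap at (352,290), a small red cap at (339,408), the tray at (290,285) with the beaker at (266,255), and the blue-capped reagent jar at (408,375).

In the top view:
- **Dust cover:** candidates are (210,228) on the amber jug and the jar's blue cap at (516,253). I choose (210,228).
- **Red cap:** candidates are (442,263) on the leaning jug and the small one at (480,305). I choose (442,263), the larger.
- **Jug:** candidates are amber (225,233) and turquoise (160,345). I choose amber.

```bash
cat > h.py <<'E'
import numpy as np,cv2
from scipy.spatial.transform import Rotation as R
def cloud(c,T):
    z=c['range_z'];h,w=z.shape;u,v=np.meshgrid(np.arange(w),np.arange(h));K=c['mtx']
    x=(u-K[0,2])/K[0,0]*z;y=(v-K[1,2])/K[1,1]*z
    P=np.stack([x,-y,-z],-1)@T[:3,:3].T+T[:3,3]; P[z<=0]=np.nan
    return P
def hsv(c): return cv2.cvtColor(c['color'],cv2.COLOR_RGB2HSV).astype(int)
def red(h): return ((h[...,0]<8)|(h[...,0]>172))&(h[...,1]>180)&(h[...,2]>90)
def blue(h): return (h[...,0]>100)&(h[...,0]<125)&(h[...,1]>140)
def near(P,p,r): return np.linalg.norm(P[...,:2]-np.array(p),axis=-1)<r
def toolT(s):
    T=np.eye(4);T[:3,:3]=R.from_rotvec(s['tcp_rot']).as_matrix();T[:3,3]=s['eef_pos'];return T
def circ(xy):
    A=np.c_[2*xy,np.ones(len(xy))];s=np.linalg.lstsq(A,(xy**2).sum(1),rcond=None)[0];return s[:2],np.sqrt(s[2]+s[0]**2+s[1]**2)
E
python3 - <<'E'
from h import *
D={n:dict(np.load(f'pics/{n}.npz')) for n in('side','top')}
for n,c in D.items():
    P=cloud(c,c['extrinsics']);h=hsv(c)
    print(n,'table z',np.nanmedian(P[(P[...,2]<.02)&(P[...,2]>-.02)][:,2]))
    px=(210,228) if n=='top' else (287,160)
    p0=P[px[1],px[0]];print('cover px',p0)
    for lab,m in(('blue',blue(h)),('red',red(h))):
        q=(px if lab=='blue' else ((442,263) if n=='top' else (352,290)))
        k=cv2.connectedComponents(m.astype(np.uint8))[1]; M=(k==k[q[1],q[0]])&m
        X=P[M];X=X[~np.isnan(X[:,0])]
        print(lab,len(X),X.min(0).round(3),X.max(0).round(3),np.median(X,0).round(4))
        np.save(f'pics/{n}_{lab}.npy',X)
        if lab=='blue':
            t=X[:,2].max(); K=X[X[:,2]>t-.012]; print(' knob top',t,len(K),K.mean(0),'pp',np.ptp(K,axis=0))
            zs=np.histogram(X[:,2],np.arange(.14,.25,.005));print(zs[0])
    g=(h[...,0]>50)&(h[...,0]<75)&(h[...,1]>120)&(h[...,2]>60)
    X=P[g];X=X[(X[:,2]>-.01)&(X[:,2]<.03)]; r=cv2.minAreaRect((X[:,:2]*1000).astype(np.float32));print('tray',r)
    bk=P[(P[...,2]>.06)&(P[...,2]<.09)&near(P,(.4,.07),.08)];print('beaker',bk.mean(0))
    for nm,q in dict(top=dict(cart=(340,160),calc=(238,312),turq=(160,345),wash=(433,157),box=(412,318),jar=(514,253),rack=(155,250))).get(n,{}).items():print(nm,P[q[1],q[0]].round(3))
    if n=='top': 
        print('max z cart',np.nanmax(P[near(P,P[160,340,:2],.1)][:,2]))
E
```

```text
side table z 0.0015210538052247147
cover px [0.58363198 0.24670725 0.20282863]
blue 1471 [ 0.476  0.22  -0.003] [0.758 0.626 0.231] [0.5558 0.3604 0.0691]
 knob top 0.23084233449037617 50 [0.58637867 0.25655581 0.22531364] pp [0.02410925 0.02371272 0.01181157]
[  0   0   0   0   0  19  45  48  41 111 183  14  19  15  17  10  15  32
   1   0   0]
red 1119 [ 0.474 -0.264 -0.002] [ 0.671 -0.012  0.24 ] [ 0.507  -0.2421  0.2042]
tray ((485.59161376953125, 23.34056854248047), (179.48004150390625, 270.14019775390625), 8.684347152709961)
beaker [0.44898962 0.08040104 0.07518789]
top table z -0.00016591077493344208
cover px [0.58422026 0.25207073 0.20308782]
blue 1079 [ 0.552  0.224 -0.003] [0.656 0.363 0.23 ] [0.5871 0.2587 0.1897]
 knob top 0.22950444494870403 128 [0.58832041 0.26259285 0.22520579] pp [0.02397351 0.024296   0.01191609]
[  0   0   0   0   0   0   4  18  32 524 305  10   6   9  11  11  46  78
   0   0   0]
red 928 [ 0.475 -0.321 -0.002] [ 0.556 -0.194  0.238] [ 0.5166 -0.2235  0.2122]
tray ((481.5413818359375, 13.152557373046875), (166.8135528564453, 247.9104766845703), 8.42945384979248)
beaker [0.4481657  0.08497695 0.07877606]
cart [ 0.711 -0.015  0.274]
calc [0.399 0.227 0.014]
turq [0.333 0.372 0.135]
wash [ 0.754 -0.22   0.147]
box [ 0.395 -0.193  0.041]
jar [ 0.545 -0.393  0.141]
rack [0.545 0.419 0.07 ]
max z cart 0.34785108310135593
```

Emit:
servo_tool:
  series:
    - [0, 0, -4, 0]
    - [0, 0, -4, 0]
    - [-3.5, -1.5, -1, 0]
    - [-3.5, -1.5, 0, 0]
    - [-3.5, -1.5, 0, 0]
    - [-3.5, -1.5, 0, 0]
    - [-3.5, -1.5, 0, 0]
    - [-3.5, -1.5, 0, 0]
    - [-3.5, -1.5, 0, 0]
    - [-3.5, -1.5, 0, 0]

```text
time_s: 0.93
eef_pos: [0.4099, 0.4061, 0.3209]
tcp_rot: [-0.439, -3.11, 0.001]
force: [0.3, -0.1, -0.0]
finger_gap: 1.003
gripper_force: 0.0
```

Emit:
servo_tool:
  series:
    - [-3.5, -1.5, 0, 0]
    - [-3.5, -1.5, 0, 0]
    - [-3.5, -1.5, 0, 0]
    - [-2, -1, 0, 0]
    - [0, 0, 0, 0]
    - [0, 0, 0, 0]

```text
time_s: 1.43
eef_pos: [0.5144, 0.319, 0.3204]
tcp_rot: [-0.444, -3.109, 0.001]
force: [0.2, 0.3, 0.0]
finger_gap: 1.0
gripper_force: 0.0
```

```bash
cat >> h.py <<'E'
def shot(tag):
    import plant
    s=plant.sense();c=plant.capture('wrist');T=toolT(s);P=cloud(c,T@c['mount'])
    cv2.imwrite(f'pics/{tag}.png',c['color'][:,:,::-1]);np.savez(f'pics/{tag}.npz',P=P,T=T,**c)
    return s,c,T,P
def delta(T,d): # tool-frame cm
    return (T[:3,:3].T@np.asarray(d)*100).round(2)
E
python3 - <<'E'
from h import *
s,c,T,P=shot('w1'); print(s['eef_pos'],T[:3,:3].round(3),c['mount'].round(3),s['qpos'].round(3),s['force'],s['time_s'])
m=blue(hsv(c))&near(P,(.588,.262),.06);X=P[m]
t=np.percentile(X[:,2],99);K=X[X[:,2]>t-.006];print(t,len(K),K.mean(0),cv2.minEnclosingCircle((K[:,:2]*1000).astype(np.float32)))
E
```

```text
[0.51437397 0.31900424 0.32043443] [[-0.96   0.28  -0.002]
 [ 0.28   0.96  -0.   ]
 [ 0.001 -0.001 -1.   ]] [[ 0.001  0.956  0.292  0.074]
 [ 1.    -0.001 -0.001 -0.   ]
 [-0.001  0.292 -0.956 -0.142]
 [ 0.     0.     0.     1.   ]] [ 0.425  0.132  1.461  0.     1.55  -0.863] [0.23183021 0.31626889 0.03167899] 1.4333
0.22513275145459735 926 [0.58581313 0.26404241 0.22393125] ((587.0455932617188, 263.37200927734375), 13.230690956115723)
```

Emit:
servo_tool:
  series:
    - [-3, -1.2, 0, 0]
    - [-3, -1.2, 0, 0]
    - [-2.5, -0.9, 0, 0]
    - [0, 0, 2, 0]
    - [0, 0, 3, 0]
    - [0, 0, 3, 0]
    - [0, 0, 1, 0]
    - [0, 0, 0, 0]
    - [0, 0, 0, 0]

```text
time_s: 2.23
eef_pos: [0.5857, 0.2659, 0.2317]
tcp_rot: [-0.437, -3.111, 0.0]
force: [0.1, -0.3, 0.5]
finger_gap: 1.001
gripper_force: 0.0
```

Run:
```python
from h import *
s,c,T,P=shot('w2'); print(s['eef_pos'],s['force'],delta(T,np.array([.587,.263,.194])-s['eef_pos']))
m=blue(hsv(c))&near(P,(.588,.262),.06);X=P[m]
t=np.percentile(X[:,2],99);K=X[X[:,2]>t-.006];print(t,len(K),K.mean(0),cv2.minEnclosingCircle((K[:,:2]*1000).astype(np.float32)))
```

```text
[0.58574198 0.26588107 0.23173525] [ 0.07643472 -0.29391165  0.46334548] [-0.2  -0.24  3.77]
0.2252514356307698 2522 [0.58611217 0.26341848 0.22410223] ((587.2217407226562, 262.9720458984375), 13.036991119384766)
```

Emit:
servo_tool:
  series:
    - [-0.2, -0.2, 1, 0]
    - [0, 0, 2, 0]
    - [0, 0, 0.7, 0]
    - [0, 0, 0, 0]

```text
time_s: 2.62
eef_pos: [0.5868, 0.262, 0.1926]
tcp_rot: [-0.439, -3.108, 0.002]
force: [0.2, -0.6, -0.5]
finger_gap: 1.003
gripper_force: 0.0
```

Emit:
servo_tool:
  series:
    - [0, 0, 0, 0]
    - [0, 0, 0, 0]
    - [0, 0, 0, 0]
    - [0, 0, 0, 0]
    - [0, 0, 0, 0]
    - [0, 0, 0, 0]
  grip: 0
  grip_force: 40

```text
time_s: 3.12
eef_pos: [0.5882, 0.2626, 0.1953]
tcp_rot: [0.439, 3.109, 0.001]
force: [-0.2, 0.5, 3.8]
finger_gap: 0.291
gripper_force: 39.4
```

Emit:
servo_tool:
  series:
    - [0, 0, -0.5, 0]
    - [0, 0, -1, 0]
    - [0, 0, -2, 0]
    - [0, 0, -2, 0]
    - [0, 0, -2, 0]
    - [0, 0, -2, 0]
    - [0, 0, 0, 0]

```text
time_s: 3.7
eef_pos: [0.5898, 0.2631, 0.2957]
tcp_rot: [0.438, 3.103, 0.006]
force: [0.6, -0.1, 0.3]
finger_gap: 0.291
gripper_force: 39.3
```

Emit:
servo_tool:
  series:
    - [0, -2, 0, 0]
    - [0.1, -3.5, 0, 0]
    - [0.1, -3.5, 0, 0]
    - [0.1, -3.5, 0, 0]
    - [0.1, -3.5, 0, 0]
    - [0.1, -3.5, 0, 0]
    - [0.1, -3.5, 0, 0]
    - [0.1, -3.5, 0, 0]
    - [0.1, -3.5, 0, 0]
    - [0.1, -2.6, 0, 0]

```text
time_s: 4.53
eef_pos: [0.4875, -0.0505, 0.2888]
tcp_rot: [-0.441, -3.11, 0.001]
force: [0.4, -0.3, -0.8]
finger_gap: 0.294
gripper_force: 39.5
```

Emit:
servo_tool:
  series:
    - [0, 0, 3, 0]
    - [0, 0, 4, 0]
    - [0, 0, 4, 0]
    - [0, 0, 4, 0]
    - [0, 0, 3, 0]
    - [0, 0, 0, 0]

```text
time_s: 5.03
eef_pos: [0.4828, -0.0469, 0.1019]
tcp_rot: [-0.438, -3.098, -0.002]
force: [-1.5, 0.4, -1.1]
finger_gap: 0.287
gripper_force: 39.5
```

Run:
```python
from h import *
s,c,T,P=shot('w3'); print(s['eef_pos'],s['force'],s['time_s'],delta(T,np.array([.4905,-.048,.0335])-s['eef_pos']))
```

```text
[ 0.48280675 -0.04692912  0.10194251] [-1.51721914  0.35755536 -1.05124438] 5.0333 [-0.86  0.11  6.83]
```

View pics/w3.png

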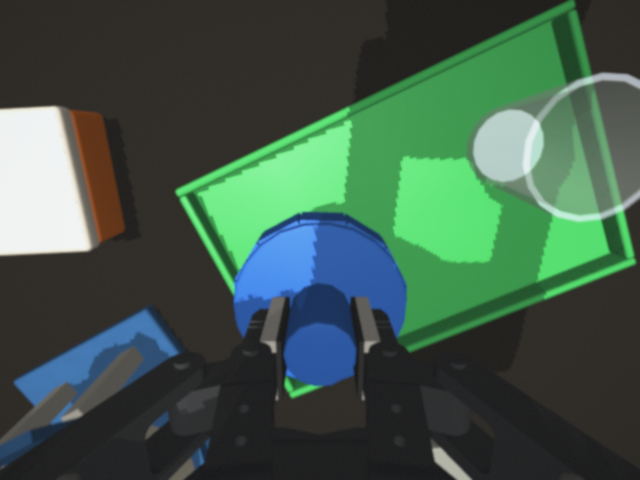

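The wrist view shows the cover at (320,300) held over the tray's free half. The beaker is at (560,150) at the other end and the draining stand is at bottom left. I'll check the tray's frame from this view before lowering.

Run:
```python
from h import *
d=np.load('pics/w3.npz');P=d['P'];h=hsv(d)
g=(h[...,0]>50)&(h[...,0]<75)&(h[...,1]>120)&(h[...,2]>50)
for u,v in((178,192),(573,5),(632,262),(292,394)):
    w=g[max(v-8,0):v+9,u-8:u+9];X=P[max(v-8,0):v+9,u-8:u+9][w];X=X[(X[:,2]>.015)&(X[:,2]<.03)];print(u,v,len(X),X.mean(0).round(4) if len(X) else '')
X=P[g];X=X[(X[:,2]>.018)&(X[:,2]<.027)];print(cv2.minAreaRect((X[:,:2]*1000).astype(np.float32)))
```

```text
178 192 134 [ 0.4215 -0.1141  0.0204]
573 5 123 [0.3871 0.1165 0.0206]
632 262 107 [0.5375 0.1381 0.0207]
292 394 116 [ 0.5713 -0.091   0.0202]
((479.9151916503906, 12.634750366210938), (160.46157836914062, 240.76437377929688), 8.487756729125977)
```

Emit:
servo_tool:
  series:
    - [-0.6, 0, 2, 0]
    - [0, 0, 2, 0]
    - [0, 0, 1.5, 0]
    - [0, 0, 0.8, 0]
    - [0, 0, 0.2, 0]
    - [0, 0, 0, 0]

```text
time_s: 5.58
eef_pos: [0.4955, -0.0502, 0.0456]
tcp_rot: [0.439, 3.109, -0.0]
force: [-0.0, 0.6, -0.7]
finger_gap: 0.286
gripper_force: 39.5
```

Run:
```python
from h import *
from plant import *
s=sense();print(s['eef_pos'],s['force'],s['time_s'])
```

```text
[ 0.49548146 -0.05020651  0.0455827 ] [-0.0024119   0.59499268 -0.72798743] 5.5833
```

Emit:
servo_tool:
  series:
    - [0.4, 0, 0.5, 0]
    - [0, 0, 0.4, 0]
    - [0, 0, 0.2, 0]
    - [0, 0, 0, 0]

```text
time_s: 5.92
eef_pos: [0.4909, -0.0489, 0.0337]
tcp_rot: [0.439, 3.11, -0.0]
force: [-0.8, 0.9, 0.7]
finger_gap: 0.293
gripper_force: 39.6
```

Emit:
servo_tool:
  series:
    - [0, 0, 0.15, 0]
    - [0, 0, 0, 0]

```text
time_s: 6.08
eef_pos: [0.4909, -0.0489, 0.0337]
tcp_rot: [-0.439, -3.11, 0.0]
force: [-8.6, 1.6, 16.8]
finger_gap: 0.29
gripper_force: 41.4
```

Emit:
servo_tool:
  series:
    - [0, 0, -0.1, 0]
    - [0, 0, 0, 0]
    - [0, 0, 0, 0]
    - [0, 0, 0, 0]
    - [0, 0, 0, 0]
  grip: 1

```text
time_s: 6.5
eef_pos: [0.4905, -0.0489, 0.0326]
tcp_rot: [-0.44, -3.11, -0.0]
force: [0.2, -0.2, -0.2]
finger_gap: 0.967
gripper_force: 0.0
```

Emit:
servo_tool:
  series:
    - [0, 0, -1, 0]
    - [0, 0, -3, 0]
    - [0, 0, -4, 0]
    - [0, 0, -4, 0]
    - [0, 0, -4, 0]
    - [0, 0, -4, 0]
    - [0, 0, -4, 0]
    - [0, 0, -4, 0]
    - [0, 0, -4, 0]
    - [0, 0, -1, 0]

```text
time_s: 7.33
eef_pos: [0.4925, -0.0493, 0.3715]
tcp_rot: [0.438, 3.099, -0.002]
force: [-0.1, -0.1, 0.8]
finger_gap: 0.999
gripper_force: 0.0
```

Emit:
servo_tool:
  series:
    - [-1, -3.5, 0, 0]
    - [-1, -3.5, 0, 0]
    - [-1, -3.5, 0, 0]
    - [-1, -3.5, 0, 0]
    - [-1, -3.4, 0, 0]
    - [0, 0, 0, 0]
    - [0, 0, 0, 0]

```text
time_s: 7.92
eef_pos: [0.4898, -0.2314, 0.3624]
tcp_rot: [-0.445, -3.109, -0.001]
force: [-0.4, 0.3, -0.7]
finger_gap: 1.003
gripper_force: 0.0
```

Run:
```python
from h import *
import plant
s,c,T,P=shot('w4'); print(s['eef_pos'],s['time_s'],s['qpos'].round(3))
t=plant.capture('top');np.savez('pics/top2.npz',**t);a=c['color'];b=t['color']
cv2.imwrite('pics/w4t.png',np.hstack([cv2.resize(a,(400,300)),cv2.resize(b,(400,300))])[:,:,::-1])
```

```text
[ 0.48982881 -0.23139206  0.36236509] 7.9167 [-0.587 -0.032  1.555  0.     1.62  -1.874]
```

View pics/w4t.png

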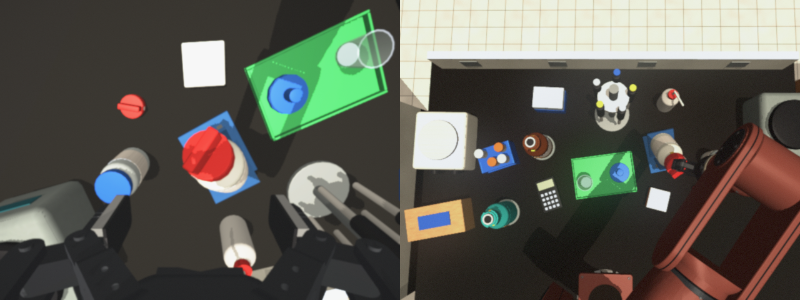

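```bash
cat >> h.py <<'E'
def capsdf(X):
    r=np.hypot(X[:,0],X[:,1]);z=X[:,2]
    q=np.c_[r-.035,np.abs(z+.010)-.016];a=np.linalg.norm(np.maximum(q,0),axis=1)+np.minimum(q.max(1),0)
    q=np.abs(X-[0,0,.02])-[.031,.008,.020];b=np.linalg.norm(np.maximum(q,0),axis=1)+np.minimum(q.max(1),0)
    return np.minimum(a,b)
def capR(az,tilt,yaw): # z axis leans toward direction az (world)
    return R.from_euler('ZYZ',[az,tilt,yaw-az]).as_matrix()
def fitcap(X,p0,az0,tilt=np.radians(32),free=False):
    from scipy.optimize import least_squares
    best=None
    for y0 in np.radians(np.arange(0,180,20)):
        f=lambda p:capsdf((X-p[:3])@capR(p[3],p[5] if free else tilt,p[4]))
        r=least_squares(f,[*p0,az0,y0,tilt],loss='soft_l1',f_scale=.002)
        if best is None or r.cost<best.cost:best=r
    p=best.x;res=f(p);return p,np.median(np.abs(res))
E
python3 - <<'E'
from h import *
def prep(c,P):
    m=red(hsv(c)).astype(np.uint8);m=cv2.erode(m,np.ones((3,3)))>0
    return P[m&near(P,(.51,-.235),.07)&(P[...,2]>.12)]
d=np.load('pics/w4.npz');A=prep(d,d['P'])
t=np.load('pics/top.npz');B=prep(t,cloud(t,t['extrinsics']));sd=np.load('pics/side.npz');C=prep(sd,cloud(sd,sd['extrinsics']))
for n,X in(('w',A),('top',B),('side',C)):
  for fr in(0,1):
    p,e=fitcap(X[::max(1,len(X)//800)],[.51,-.235,.195],np.pi-.3,free=fr)
    print(n,len(X),p[:3].round(4),np.degrees(p[3:]).round(1)%360,e)
E
```

```text
w 4551 [ 0.5137 -0.2282  0.1923] [193.3 133.1  32. ] 0.000366200155990596
w 4551 [ 0.5138 -0.2281  0.1923] [193.2 133.1  32.2] 0.00036688649202359577
top 680 [ 0.5155 -0.2281  0.193 ] [192.8 132.9  32. ] 0.0008008579834336534
top 680 [ 0.5155 -0.2279  0.1929] [192.7 313.   32.3] 0.0008068199209837375
side 953 [ 0.5138 -0.2279  0.1947] [192.5 133.1  32. ] 0.0007169101917837914
side 953 [ 0.5137 -0.2279  0.1946] [192.6 312.9  31.8] 0.0007366231732606789
```

The wrist view shows the tilted cap at about (205,155). The top view shows the cover set down in the tray's free half at (620,172). The cap's pose is well fitted: it leans toward azimuth 193° at 32°.

The servo has no tilt command, so the tilt has to come from the arm's reach limit. First I'll check what stands behind the bench.

Run:
```python
from h import *
t=np.load('pics/top.npz');P=cloud(t,t['extrinsics'])
for x in np.arange(.6,1.2,.05):
    m=(abs(P[...,0]-x)<.025)&(abs(P[...,1]-(x*.23))<.08);print(round(x,2),np.nanmax(P[m][:,2]).round(3) if m.any() else None)
s=np.load('pics/side.npz');P=cloud(s,s['extrinsics']);m=(P[...,0]>.85)&(P[...,1]>-.2)&(P[...,1]<.6)
Q=P[m];print([(round(x,2),Q[abs(Q[:,0]-x)<.025][:,2].max().round(2)) for x in np.arange(.85,1.6,.1) if (abs(Q[:,0]-x)<.025).any()])
```

```text
0.6 0.09
0.65 0.008
0.7 0.007
0.75 0.091
0.8 0.092
0.85 0.007
0.9 0.106
0.95 0.106
1.0 None
1.05 None
1.1 None
1.15 None
[(np.float64(0.85), np.float64(0.01)), (np.float64(0.95), np.float64(0.11))]
```

Emit:
servo_tool:
  series:
    - [0, 0, -2, 6.2]
    - [0, 0, -2, 6.2]
    - [0, 0, -2, 6.2]
    - [0, 0, -2, 6.2]
    - [0, 0, -1, 6.2]
    - [1.4, 3.6, 0, 0]
    - [1.4, 3.6, 0, 0]
    - [1.4, 3.6, 0, 0]
    - [1.4, 3.6, 0, 0]
    - [1.4, 3.6, 0, 0]

```text
time_s: 8.85
eef_pos: [0.5747, -0.0526, 0.4535]
tcp_rot: [1.252, 2.881, 0.001]
force: [0.3, -0.4, 0.2]
finger_gap: 1.0
gripper_force: 0.0
```

Emit:
servo_tool:
  series:
    - [1.4, 3.6, 0, 0]
    - [1.4, 3.6, 0, 0]
    - [1.4, 3.6, 0, 0]
    - [1.4, 3.6, 0, 0]
    - [1.4, 3.6, 0, 0]
    - [1.4, 3.6, 0, 0]
    - [-2, 3.4, 0, 0]
    - [-2, 3.4, 0, 0]
    - [0, 0, 0, 0]
    - [0, 0, 0, 0]

```text
time_s: 9.68
eef_pos: [0.7527, 0.1717, 0.4448]
tcp_rot: [-1.247, -2.874, 0.008]
force: [-1.3, -0.7, 0.3]
finger_gap: 0.998
gripper_force: 0.0
```

```bash
cat > st.py <<'E'
from h import *
from plant import *
s=sense();T=toolT(s);z=T[:3,2]
print('t',s['time_s'],s['eef_pos'].round(4),'q',s['qpos'].round(3),'F',s['force'].round(1),'gap',round(s['finger_gap'],3),s['gripper_force'])
print('bearing',np.degrees(np.arctan2(*s['eef_pos'][1::-1])).round(1),'tilt',np.degrees(np.arccos(-z[2])).round(2),'az',np.degrees(np.arctan2(z[1],z[0])).round(1))
E
python3 st.py; python3 -c "
from st import *
a=np.radians(13);print(delta(T,[np.cos(a)*.04,np.sin(a)*.04,0]))"
```

```text
t 9.6833 [0.7527 0.1717 0.4448] q [ 0.122  0.614  0.621  0.     1.917 -0.629] F [-1.3 -0.7  0.3] gap 0.998 0.0
bearing 12.9 tilt 0.58 az -174.0
t 9.6833 [0.7527 0.1717 0.4448] q [ 0.122  0.614  0.621  0.     1.917 -0.629] F [-1.3 -0.7  0.3] gap 0.998 0.0
bearing 12.9 tilt 0.58 az -174.0
[-2.    3.46 -0.04]
```

Emit:
servo_tool:
  series:
    - [3.5, 1.8, 0, 0]
    - [3.5, 1.8, 0, 0]
    - [-1.5, 2.6, 0, 0]
    - [-1.5, 2.6, 0, 0]
    - [-1.5, 2.6, 0, 0]
    - [0, 0, 0, 0]

```text
time_s: 10.18
eef_pos: [0.7983, 0.2608, 0.4363]
tcp_rot: [-1.25, -2.872, 0.009]
force: [4.1, 2.0, -6.5]
finger_gap: 0.997
gripper_force: 0.0
```

```bash
python3 st.py
```

```text
t 10.1833 [0.7983 0.2608 0.4363] q [ 2.220e-01  9.560e-01  1.050e-01  1.000e-03  2.092e+00 -5.280e-01] F [ 4.1  2.  -6.5] gap 0.997 0.0
bearing 18.1 tilt 0.64 az -171.7
```

Emit:
servo_tool:
  series:
    - [-1.5, 2.6, 0, 0]
    - [-1.5, 2.6, 0, 0]
    - [-1.5, 2.6, 0, 0]
    - [0, 0, 0, 0]

```text
time_s: 10.52
eef_pos: [0.8321, 0.2629, 0.4225]
tcp_rot: [1.236, 2.836, 0.064]
force: [-0.2, -0.7, -0.7]
finger_gap: 1.002
gripper_force: 0.0
```

```bash
python3 st.py
```

```text
t 10.5167 [0.8321 0.2629 0.4225] q [ 0.214  0.98   0.094  0.006  2.006 -0.533] F [-0.2 -0.7 -0.7] gap 1.002 0.0
bearing 17.5 tilt 3.58 az 17.6
```

Emit:
servo_tool:
  series:
    - [-1.5, 2.6, 0, 0]
    - [-1.5, 2.6, 0, 0]
    - [-1.5, 2.6, 0, 0]
    - [-1.5, 2.6, 0, 0]
    - [0, 0, 0, 0]
    - [0, 0, 0, 0]

```text
time_s: 11.02
eef_pos: [0.8723, 0.2663, 0.3946]
tcp_rot: [1.213, 2.784, 0.135]
force: [-0.2, -0.3, -0.2]
finger_gap: 0.998
gripper_force: 0.0
```

```bash
python3 st.py
```

```text
t 11.0167 [0.8723 0.2663 0.3946] q [ 0.205  1.017  0.091  0.014  1.899 -0.539] F [-0.2 -0.3 -0.2] gap 0.998 0.0
bearing 17.0 tilt 7.75 az 17.4
```

Emit:
servo_tool:
  series:
    - [-2.7, -2.5, 0, 0]
    - [-2.7, -2.5, 0, 0]
    - [-1.3, 2.2, -2, 0]
    - [-1.3, 2.2, -2, 0]
    - [-1.3, 2.2, -2, 0]
    - [-1.3, 2.2, -2, 0]
    - [0, 0, 0, 0]
    - [0, 0, 0, 0]

```text
time_s: 11.68
eef_pos: [0.8887, 0.1961, 0.4479]
tcp_rot: [1.187, 2.728, 0.194]
force: [0.0, 0.6, 0.7]
finger_gap: 1.003
gripper_force: 0.0
```

```bash
python3 st.py
```

```text
t 11.6833 [0.8887 0.1961 0.4479] q [ 0.119  0.96   0.088  0.033  1.889 -0.617] F [0.  0.6 0.7] gap 1.003 0.0
bearing 12.4 tilt 11.81 az 15.5
```

Emit:
servo_tool:
  series:
    - [-1.8, 3, -2, 0]
    - [-1.8, 3, -2, 0]
    - [-1.8, 3, -2, 0]
    - [-1.8, 3, -2, 0]
    - [-1.8, 3, -2, 0]
    - [-1.8, 3, -2, 0]
    - [-1.8, 3, -2, 0]
    - [-1.8, 3, -2, 0]
    - [0, 0, 0, 0]
    - [0, 0, 0, 0]

```text
time_s: 12.52
eef_pos: [0.9051, 0.1952, 0.5486]
tcp_rot: [1.118, 2.56, 0.355]
force: [0.1, 0.2, -0.7]
finger_gap: 0.999
gripper_force: 0.0
```

```bash
python3 st.py
```

```text
t 12.5167 [0.9051 0.1952 0.5486] q [ 0.108  0.862  0.088  0.055  1.783 -0.617] F [ 0.1  0.2 -0.7] gap 0.999 0.0
bearing 12.2 tilt 23.55 az 13.9
```

Emit:
servo_tool:
  series:
    - [-1.8, 3, -2, 0]
    - [-1.8, 3, -2, 0]
    - [-1.8, 3, -2, 0]
    - [-1.8, 3, -2, 0]
    - [-1.8, 3, -2, 0]
    - [0, 0, 0, 0]
    - [0, 0, 0, 0]

```text
time_s: 13.1
eef_pos: [0.9, 0.1923, 0.6279]
tcp_rot: [1.071, 2.451, 0.447]
force: [0.8, -0.4, -0.4]
finger_gap: 0.999
gripper_force: 0.0
```

```bash
cat >> st.py <<'E'
Cap=capR(np.radians(193),np.radians(32),np.radians(133))
G=T[:3,:3].T@Cap   # cap axes in tool frame (flip): ideal x->x,z->-z
def capinfo(p=(.5143,-.2281,.1933),back=.0):
    p=np.array(p)+Cap[:,2]*back
    print('cap z in tool',G[:,2].round(3),'bar in tool deg',np.degrees(np.arctan2(G[1,0],G[0,0])).round(2),'delta to cap pt (tool cm)',delta(T,p-s['eef_pos']))
E
python3 -c "
from st import *
capinfo(back=.021);capinfo(back=.121)
print((np.array([.5143,-.2281,.1933])+Cap[:,2]*.121).round(3))"
```

```text
t 13.1 [0.9    0.1923 0.6279] q [ 0.1    0.785  0.088  0.071  1.731 -0.616] F [ 0.8 -0.4 -0.4] gap 0.999 0.0
bearing 12.1 tilt 31.01 az 13.5
cap z in tool [ 0.012 -0.013 -1.   ] bar in tool deg -0.29 delta to cap pt (tool cm) [  3.01 -70.51  10.78]
cap z in tool [ 0.012 -0.013 -1.   ] bar in tool deg -0.29 delta to cap pt (tool cm) [  3.13 -70.64   0.78]
[ 0.452 -0.243  0.296]
```

Emit:
servo_tool:
  series:
    - [0, -3, -1, 0]
    - [0.2, -4, -0.5, 0]
    - [0.2, -4, -0.5, 0]
    - [0.2, -4, -0.5, 0]
    - [0.2, -4, -0.5, 0]
    - [0.2, -4, 0, 0]
    - [0.2, -4, 0, 0]
    - [0.2, -4, 0, 0]
    - [0.2, -4, 0, 0]
    - [0.2, -4, 0, 0]

```text
time_s: 13.93
eef_pos: [0.6666, -0.0276, 0.486]
tcp_rot: [1.072, 2.455, 0.445]
force: [0.4, 0.1, -0.0]
finger_gap: 0.998
gripper_force: 0.0
```

Emit:
servo_tool:
  series:
    - [0.2, -4, 0, 0]
    - [0.2, -4, 0, 0]
    - [0.2, -4, 0, 0]
    - [0.2, -4, 0, 0]
    - [0, 0, 0, 0]
    - [0, 0, 0, 0]

```text
time_s: 14.43
eef_pos: [0.5637, -0.1266, 0.4122]
tcp_rot: [1.078, 2.454, 0.445]
force: [-0.4, 0.3, 0.9]
finger_gap: 0.998
gripper_force: 0.0
```

```bash
python3 -c "
from st import *
capinfo(back=.010);capinfo(back=.121)"
```

```text
t 14.4333 [ 0.5637 -0.1266  0.4122] q [-0.579 -0.311  1.793  0.396  1.295 -1.36 ] F [-0.4  0.3  0.9] gap 0.998 0.0
bearing -12.7 tilt 30.69 az 13.5
cap z in tool [ 0.015 -0.018 -1.   ] bar in tool deg -0.49 delta to cap pt (tool cm) [  0.82 -19.41  14.16]
cap z in tool [ 0.015 -0.018 -1.   ] bar in tool deg -0.49 delta to cap pt (tool cm) [  0.99 -19.61   3.06]
```

Emit:
servo_tool:
  series:
    - [0.2, -4, 0, 0]
    - [0.2, -4, 0, 0]
    - [0.2, -4, 0, 0]
    - [0.2, -4, 0, 0]
    - [0.2, -3, 0, 0]
    - [0, 0, 0, 0]
    - [0, 0, 0, 0]

```text
time_s: 15.02
eef_pos: [0.4425, -0.242, 0.3269]
tcp_rot: [1.074, 2.453, 0.446]
force: [0.4, 1.1, 0.3]
finger_gap: 0.998
gripper_force: 0.0
```

```bash
python3 -c "
from st import *
s_,c,T,P=shot('w5')
m=red(hsv(c)).astype(np.uint8);m=cv2.erode(m,np.ones((3,3)))>0
X=P[m&near(P,(.51,-.235),.07)&(P[...,2]>.12)]
for fr in(0,1):
  p,e=fitcap(X[::max(1,len(X)//800)],[.51,-.235,.195],np.pi+.2,free=fr);print(len(X),p[:3].round(4),np.degrees(p[3:]).round(1)%360,e)
capinfo(back=.010);capinfo(p[:3],.010)"
```

```text
t 15.0167 [ 0.4425 -0.242   0.3269] q [-0.996 -0.394  2.011  0.517  1.36  -1.81 ] F [0.4 1.1 0.3] gap 0.998 0.0
bearing -28.7 tilt 30.82 az 13.5
922 [ 0.5145 -0.2275  0.1927] [193.  133.2  32. ] 0.0003764050483104249
922 [ 0.5142 -0.2279  0.1922] [192.2 133.2  31.1] 0.00036903416137729116
cap z in tool [ 0.014 -0.016 -1.   ] bar in tool deg -0.36 delta to cap pt (tool cm) [ 1.000e-02 -6.700e-01  1.422e+01]
cap z in tool [ 0.014 -0.016 -1.   ] bar in tool deg -0.36 delta to cap pt (tool cm) [ 0.06 -0.71 14.32]
```

View pics/w5.png

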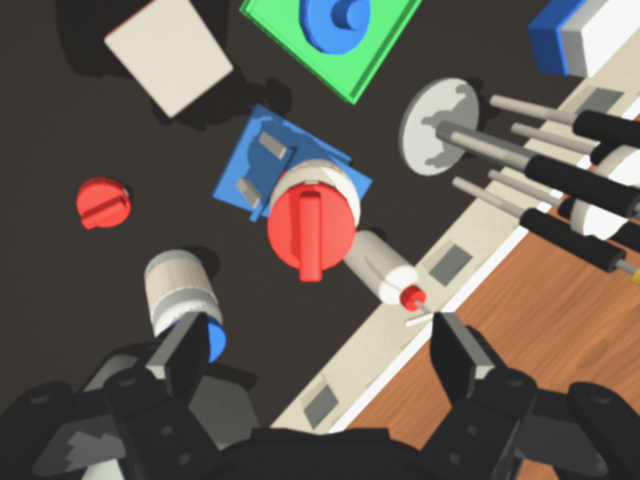

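The close view confirms the large cap: its bar lies at (311,235), centred between the fingers and parallel to them. The small red cap is at (105,205). The last joint would pass its range during the 60° unscrew, so I'll take the half-turn grasp.

Emit:
servo_tool:
  series:
    - [0, 0, 0, 7]
    - [0, 0, 0, 7]
    - [0, 0, 0, 7]
    - [0, 0, 0, 7]
    - [0, 0, 0, 7]
    - [0, 0, 0, 7]
    - [0, 0, 0, 7]
    - [0, 0, 0, 7]
    - [0, 0, 0, 7]
    - [0, 0, 0, 7]

```text
time_s: 15.9
eef_pos: [0.4441, -0.2401, 0.3286]
tcp_rot: [2.46, 1.499, 0.757]
force: [0.2, 0.5, 0.1]
finger_gap: 0.996
gripper_force: 0.0
```

Emit:
servo_tool:
  series:
    - [0, 0, 0, 7]
    - [0, 0, 0, 7]
    - [0, 0, 0, 7]
    - [0, 0, 0, 7]
    - [0, 0, 0, 7]
    - [0, 0, 0, 7]
    - [0, 0, 0, 7]
    - [0, 0, 0, 7]
    - [0, 0, 0, 7]
    - [0, 0, 0, 7]

```text
time_s: 16.73
eef_pos: [0.4441, -0.2401, 0.3286]
tcp_rot: [-2.88, 0.183, -0.762]
force: [0.4, 0.5, 0.3]
finger_gap: 0.999
gripper_force: 0.0
```

Emit:
servo_tool:
  series:
    - [0, 0, 0, 7]
    - [0, 0, 0, 7]
    - [0, 0, 0, 7]
    - [0, 0, 0, 7]
    - [0, 0, 0, 7]
    - [0, 0, 0, 4.6]
    - [0, 0, 0, 0]
    - [0, 0, 0, 0]

```text
time_s: 17.4
eef_pos: [0.4435, -0.2404, 0.328]
tcp_rot: [-2.532, 1.086, -0.609]
force: [-0.4, 0.2, -0.5]
finger_gap: 1.0
gripper_force: 0.0
```

```bash
python3 -c "
from st import *
capinfo(back=.010)"
```

```text
t 17.4 [ 0.4435 -0.2404  0.328 ] q [-0.992 -0.395  2.01   0.517  1.36   1.322] F [-0.4  0.2 -0.5] gap 1.0 0.0
bearing -28.5 tilt 30.85 az 13.5
cap z in tool [-0.014  0.015 -1.   ] bar in tool deg -179.51 delta to cap pt (tool cm) [1.000e-02 9.000e-01 1.424e+01]
```

Emit:
servo_tool:
  series:
    - [0, 0.5, 1, 0.5]
    - [0, 0.4, 2, 0]
    - [0, 0, 3, 0]
    - [0, 0, 3, 0]
    - [0, 0, 1.5, 0]
    - [0, 0, 0, 0]
    - [0, 0, 0, 0]

```text
time_s: 17.98
eef_pos: [0.4888, -0.2336, 0.2312]
tcp_rot: [-2.523, 1.102, -0.601]
force: [-0.4, -0.2, 0.2]
finger_gap: 1.003
gripper_force: 0.0
```

```bash
python3 -c "
from st import *
capinfo(back=.010)"
```

```text
t 17.9833 [ 0.4888 -0.2336  0.2312] q [-0.89  -0.243  2.075  0.539  1.124  1.312] F [-0.4 -0.2  0.2] gap 1.003 0.0
bearing -25.5 tilt 30.73 az 13.8
cap z in tool [-0.018  0.016 -1.   ] bar in tool deg 179.71 delta to cap pt (tool cm) [ 0.2  -0.21  3.59]
```

Emit:
servo_tool:
  series:
    - [0.2, -0.2, 1.5, 0]
    - [0, 0, 1.5, 0]
    - [0, 0, 0.5, 0]
    - [0, 0, 0, 0]
    - [0, 0, 0, 0]

```text
time_s: 18.4
eef_pos: [0.5088, -0.2309, 0.2047]
tcp_rot: [-2.523, 1.104, -0.606]
force: [1.0, -0.0, 0.2]
finger_gap: 1.0
gripper_force: 0.0
```

```bash
python3 -c "
from st import *
capinfo(back=.010)"
```

```text
t 18.4 [ 0.5088 -0.2309  0.2047] q [-0.85  -0.178  2.074  0.551  1.046  1.312] F [ 1.  -0.   0.2] gap 1.0 0.0
bearing -24.4 tilt 30.82 az 13.5
cap z in tool [-0.014  0.016 -1.   ] bar in tool deg 179.69 delta to cap pt (tool cm) [-0.18  0.    0.28]
```

Emit:
servo_tool:
  series:
    - [0, 0, 0.2, 0]
    - [0, 0, 0, 0]
    - [0, 0, 0, 0]
    - [0, 0, 0, 0]
    - [0, 0, 0, 0]
    - [0, 0, 0, 0]
    - [0, 0, 0, 0]
    - [0, 0, 0, 0]
  grip: 0
  grip_force: 90

```text
time_s: 19.07
eef_pos: [0.5097, -0.2305, 0.2023]
tcp_rot: [-2.523, 1.104, -0.604]
force: [-4.4, -0.8, 3.6]
finger_gap: 0.172
gripper_force: 87.6
```

```bash
python3 -c "
from st import *
capinfo(back=.010);print(s['force']@Cap)
np.save('pics/ref.npy',s['eef_pos'])"
```

```text
t 19.0667 [ 0.5097 -0.2305  0.2023] q [-0.848 -0.173  2.075  0.552  1.041  1.312] F [-4.4 -0.8  3.6] gap 0.172 87.59214878082275
bearing -24.3 tilt 30.79 az 13.5
cap z in tool [-0.015  0.016 -1.   ] bar in tool deg 179.68 delta to cap pt (tool cm) [-0.13 -0.02  0.03]
[1.16873305 1.51744911 5.3824844 ]
```

Emit:
servo_tool:
  series:
    - [0, 0, 0.3, 0]
    - [0, 0, 0.3, 0]
    - [0, 0, 0.25, 0]
    - [0, 0, 0, 0]
    - [0, 0, 0, 0]

```text
time_s: 19.48
eef_pos: [0.514, -0.2296, 0.1955]
tcp_rot: [-2.523, 1.103, -0.605]
force: [-9.4, -0.2, 8.6]
finger_gap: 0.172
gripper_force: 88.6
```

```bash
python3 -c "
from st import *
capinfo(back=.010);print('F cap',s['force']@Cap,'move cap mm',(s['eef_pos']-np.load('pics/ref.npy'))@Cap*1000)"
```

```text
t 19.4833 [ 0.514  -0.2296  0.1955] q [-0.839 -0.157  2.075  0.556  1.023  1.31 ] F [-9.4 -0.2  8.6] gap 0.172 88.58964443206787
bearing -24.1 tilt 30.8 az 13.5
cap z in tool [-0.014  0.016 -1.   ] bar in tool deg 179.7 delta to cap pt (tool cm) [-0.16 -0.   -0.78]
F cap [ 3.25214087  1.8778971  12.21431437] move cap mm [-0.16561642 -0.04876125 -8.11924659]
```

Emit:
servo_tool:
  series:
    - [0, 0, 0.05, -3]
    - [0, -0.01, 0, -5]
    - [0, -0.01, 0, -5]
    - [0, -0.01, 0, -5]
    - [0, 0, 0, 0]

```text
time_s: 19.9
eef_pos: [0.5152, -0.2302, 0.1964]
tcp_rot: [-2.721, 0.703, -0.688]
force: [-6.1, -1.3, 10.5]
finger_gap: 0.171
gripper_force: 88.7
```

```bash
python3 -c "
from st import *
capinfo(back=.010);print('F cap',s['force']@Cap,'tau cap',s['torque']@Cap,'move cap mm',(s['eef_pos']-np.load('pics/ref.npy'))@Cap*1000)"
```

```text
t 19.9 [ 0.5152 -0.2302  0.1964] q [-0.838 -0.157  2.073  0.557  1.02   0.991] F [-6.1 -1.3 10.5] gap 0.171 88.6952805519104
bearing -24.1 tilt 30.9 az 13.2
cap z in tool [-0.016  0.011 -1.   ] bar in tool deg -162.02 delta to cap pt (tool cm) [-0.3  -0.03 -0.76]
F cap [-0.01420876 -0.28914866 12.25370763] tau cap [ 0.21212974 -0.2931226   0.10920133] move cap mm [-1.55591532 -0.79656804 -7.89934777]
```

Emit:
servo_tool:
  series:
    - [-0.1, -0.01, 0, -5]
    - [0, -0.01, 0, -5]
    - [0, -0.01, 0, -5]
    - [0, -0.01, 0, -5]
    - [0, -0.01, 0, -5]
    - [0, 0, 0, -5]
    - [0, 0, 0, -5]
    - [0, 0, 0, -5]
    - [0, 0, 0, -2]
    - [0, 0, 0, 0]

```text
time_s: 20.73
eef_pos: [0.5146, -0.2294, 0.1962]
tcp_rot: [-2.951, -0.332, -0.815]
force: [-6.7, 0.1, 10.2]
finger_gap: 0.17
gripper_force: 88.7
```

```bash
python3 -c "
from st import *
capinfo(back=.010);print('F cap',s['force']@Cap,'tau cap',s['torque']@Cap,'move cap mm',(s['eef_pos']-np.load('pics/ref.npy'))@Cap*1000)"
```

```text
t 20.7333 [ 0.5146 -0.2294  0.1962] q [-0.838 -0.16   2.076  0.556  1.02   0.261] F [-6.7  0.1 10.2] gap 0.17 88.71890187263489
bearing -24.0 tilt 30.91 az 13.2
cap z in tool [-0.019 -0.001 -1.   ] bar in tool deg -120.16 delta to cap pt (tool cm) [-0.17 -0.14 -0.75]
F cap [ 1.48885715 -0.65529055 12.07976525] tau cap [ 0.33651704 -0.09325782  0.01916386] move cap mm [-0.64524778 -0.87351699 -7.77917346]
```

Emit:
servo_tool:
  series:
    - [0, 0, -0.5, 0]
    - [0, 0, -0.5, 0]
    - [0, 0, -0.5, 0]
    - [0, 0, 0, 0]

```text
time_s: 21.07
eef_pos: [0.5062, -0.23, 0.2075]
tcp_rot: [-2.948, -0.329, -0.811]
force: [-0.4, 0.0, -0.8]
finger_gap: 0.17
gripper_force: 87.9
```

```bash
python3 -c "
from st import *
print('F cap',s['force']@Cap,'tau cap',s['torque']@Cap,'move cap mm',(s['eef_pos']-np.load('pics/ref.npy'))@Cap*1000)"
```

```text
t 21.0667 [ 0.5062 -0.23    0.2075] q [-0.853 -0.188  2.077  0.549  1.054  0.267] F [-0.4  0.  -0.8] gap 0.17 87.87840485572815
bearing -24.4 tilt 30.81 az 13.5
F cap [ 0.46115191  0.59517872 -0.52685326] tau cap [ 0.24090519 -0.1774175   0.02720863] move cap mm [ 1.08809859 -0.63363676  6.14517305]
```

Emit:
servo_tool:
  series:
    - [0, 0, -2, 0]
    - [0, 0, -3, 0]
    - [0, 0, -3, 0]
    - [0, 0, -3, 0]
    - [0, 0, -3, 0]
    - [0, 0, -3, 0]
    - [0, 0, 0, 0]
    - [0, 0, 0, 0]

```text
time_s: 21.73
eef_pos: [0.4216, -0.251, 0.3541]
tcp_rot: [-2.95, -0.328, -0.813]
force: [0.0, -0.1, -1.9]
finger_gap: 0.174
gripper_force: 89.6
```

```bash
python3 st.py
python3 - <<'E'
import numpy as np
from scipy.optimize import least_squares
D=np.array([[.221,1.528,1.395,.173,.6,.2302],[.132,1.461,1.55,.5144,.319,.3204],[-.032,1.555,1.62,.4898,-.2314,.3624],[.614,.621,1.917,.7527,.1717,.4448],[.956,.105,2.092,.7983,.2608,.4363],[.98,.094,2.006,.8321,.2629,.4225],[.862,.088,1.783,.9051,.1952,.5486],[.785,.088,1.731,.9,.1923,.6279]])
q1=[1.164,.425,-.587,.122,.222,.214,.108,.1]
for d,a in zip(D,q1): print('lat',-d[3]*np.sin(a)+d[4]*np.cos(a),end=' ')
r=np.array([d[3]*np.cos(a)+d[4]*np.sin(a) for d,a in zip(D,q1)])
def fk(p,q2,q3,q5):
    a0,h,L1,L2,E,Lt=p;s=q2+q3;t=s+q5
    return a0+L1*np.sin(q2)+L2*np.sin(s)+E*np.cos(s)+Lt*np.sin(t),h+L1*np.cos(q2)+L2*np.cos(s)-E*np.sin(s)+Lt*np.cos(t)
f=lambda p:np.r_[fk(p,*D[:,:3].T)[0]-r,fk(p,*D[:,:3].T)[1]-D[:,5]]
o=least_squares(f,[0,.3,.45,.4,0,.25]);print('\n',o.x.round(4),abs(o.fun).max())
p=o.x;ti=.54
for q3 in(2.57,):
  for q2 in np.arange(-.9,.5,.2):
    q5=np.pi-ti-q2-q3
    print('q2',q2.round(2),'q5',q5.round(2),'r,z',np.round(fk(p,q2,q3,q5),3),'W',np.round(fk([*p[:5],0],q2,q3,q5),3))
E
```

```text
t 21.7333 [ 0.4216 -0.251   0.3541] q [-1.055 -0.426  1.984  0.519  1.438  0.263] F [ 0.  -0.1 -1.9] gap 0.174 89.62846398353577
bearing -30.8 tilt 30.84 az 13.2
lat 0.07851946804192136 lat 0.0785235456835191 lat 0.07861838721721118 lat 0.07882202136545532 lat 0.07862924075295458 lat 0.08018969023923836 lat 0.0965018164627934 lat 0.10148922600081903 
 [-0.001   0.3097  0.412   0.5487  0.0519  0.3334] 0.0003273066719290396
q2 -0.9 q5 0.93 r,z [0.389 0.174] W [0.217 0.46 ]
q2 -0.7 q5 0.73 r,z [0.414 0.127] W [0.243 0.413]
q2 -0.5 q5 0.53 r,z [0.43  0.077] W [0.258 0.363]
q2 -0.3 q5 0.33 r,z [0.435 0.024] W [0.264 0.31 ]
q2 -0.1 q5 0.13 r,z [ 0.43  -0.028] W [0.259 0.258]
q2 0.1 q5 -0.07 r,z [ 0.415 -0.079] W [0.243 0.207]
q2 0.3 q5 -0.27 r,z [ 0.389 -0.125] W [0.218 0.161]
```

The cap is off and held. The kinematic fit is good to 0.3 mm. To untilt, I'll press inward against joint 2's limit with joint 1 at about 13°.

```bash
cat > st2.py <<'E'
from st import *
import sys
g=np.array([float(a) for a in sys.argv[1:4]])
d=delta(T,g-s['eef_pos']);print('to goal tool cm',d,'rows',(np.linalg.norm(d)/4).round(1))
a=np.radians(13.3);print('inward unit in tool',(T[:3,:3].T@[-np.cos(a),-np.sin(a),0]).round(3))
E
python3 st2.py .354 .164 .42
```

```text
t 21.7333 [ 0.4216 -0.251   0.3541] q [-1.055 -0.426  1.984  0.519  1.438  0.263] F [ 0.  -0.1 -1.9] gap 0.174 89.62846398353577
bearing -30.8 tilt 30.84 az 13.2
to goal tool cm [  5.49 -42.    -4.16] rows 10.6
inward unit in tool [-0.859  0.009 -0.513]
```

Emit:
servo_tool:
  series:
    - [0.5, -2.5, -1, 0]
    - [0.5, -3.5, -1, 0]
    - [0.5, -3.5, -1, 0]
    - [0.5, -3.5, -1, 0]
    - [0.5, -3.5, -0.2, 0]
    - [0.5, -3.5, 0, 0]
    - [0.5, -3.5, 0, 0]
    - [0.5, -3.5, 0, 0]
    - [0.5, -3.5, 0, 0]
    - [0.5, -3.5, 0, 0]

```text
time_s: 22.57
eef_pos: [0.3798, 0.0816, 0.4177]
tcp_rot: [-2.95, -0.33, -0.789]
force: [0.4, -0.0, -1.7]
finger_gap: 0.172
gripper_force: 89.6
```

Emit:
servo_tool:
  series:
    - [0.5, -3.5, 0, 0]
    - [0.5, -3.5, 0, 0]
    - [0, 0, 0, 0]
    - [0, 0, 0, 0]

```text
time_s: 22.9
eef_pos: [0.3717, 0.1483, 0.4227]
tcp_rot: [-2.947, -0.348, -0.785]
force: [-0.1, -0.9, -0.8]
finger_gap: 0.167
gripper_force: 89.5
```

```bash
python3 st2.py .354 .164 .42
```

```text
t 22.9 [0.3717 0.1483 0.4227] q [ 0.126 -0.859  2.092  0.066  1.391  1.467] F [-0.1 -0.9 -0.8] gap 0.167 89.46935176849365
bearing 21.7 tilt 29.89 az 14.7
to goal tool cm [-1.32 -1.94 -0.42] rows 0.6
inward unit in tool [-0.867 -0.006 -0.498]
```

Emit:
servo_tool:
  series:
    - [-0.5, -2.5, 0, 0]
    - [-0.5, -2.5, 0, 0]
    - [-3, 0, 0, 0]
    - [-3, 0, 0, 0]
    - [-3, 0, 0, 0]
    - [-3, 0, 0, 0]
    - [0, 0, 0, 0]

```text
time_s: 23.48
eef_pos: [0.2885, 0.2107, 0.3687]
tcp_rot: [-3.003, -0.325, -0.733]
force: [0.6, 0.2, -1.7]
finger_gap: 0.171
gripper_force: 89.5
```

```bash
python3 st2.py .354 .164 .42
```

```text
t 23.4833 [0.2885 0.2107 0.3687] q [ 0.578 -0.911  2.2   -0.182  1.411  1.922] F [ 0.6  0.2 -1.7] gap 0.171 89.54230070114136
bearing 36.1 tilt 27.35 az 10.2
to goal tool cm [ 7.13  6.02 -1.98] rows 2.4
inward unit in tool [-0.888  0.021 -0.459]
```

```bash
python3 st2.py .330 .137 .385
```

```text
t 23.4833 [0.2885 0.2107 0.3687] q [ 0.578 -0.911  2.2   -0.182  1.411  1.922] F [ 0.6  0.2 -1.7] gap 0.171 89.54230070114136
bearing 36.1 tilt 27.35 az 10.2
to goal tool cm [ 2.92  8.1  -0.17] rows 2.2
inward unit in tool [-0.888  0.021 -0.459]
```

Emit:
servo_tool:
  series:
    - [1, 2.7, 0, 0]
    - [1, 2.7, 0, 0]
    - [1, 2.7, 0, 0]
    - [-1.5, 0, 0, 0]
    - [-1.5, 0, 0, 0]
    - [0, 0, 0, 0]

```text
time_s: 23.98
eef_pos: [0.3325, 0.1494, 0.3793]
tcp_rot: [-3.025, -0.314, -0.705]
force: [0.1, 0.5, -1.3]
finger_gap: 0.171
gripper_force: 89.6
```

```bash
cat >> st2.py <<'E'
a=s['qpos'][0];print('q1 deg',np.degrees(a).round(1),'rad in tool',(T[:3,:3].T@[-np.cos(a),-np.sin(a),0]).round(3),'lat',-s['eef_pos'][0]*np.sin(a)+s['eef_pos'][1]*np.cos(a),'r',s['eef_pos'][:2]@[np.cos(a),np.sin(a)])
E
python3 st2.py .330 .137 .385
```

```text
t 23.9833 [0.3325 0.1494 0.3793] q [ 0.245 -0.911  2.175 -0.043  1.425  1.605] F [ 0.1  0.5 -1.3] gap 0.171 89.61909055709839
bearing 24.2 tilt 26.12 az 8.5
to goal tool cm [-0.21  1.18 -0.7 ] rows 0.3
inward unit in tool [-0.898  0.031 -0.439]
q1 deg 14.0 rad in tool [-0.898  0.044 -0.438] lat 0.06435654552835249 r 0.3588523447273709
```

Emit:
servo_tool:
  series:
    - [0, 2.5, 0, 0]
    - [-4, 0, 0, 0]
    - [-4, 0, 0, 0]
    - [-4, 0, 0, 0]
    - [-4, 0, 0, 0]
    - [0, 0, 0, 0]
    - [0, 0, 0, 0]

```text
time_s: 24.57
eef_pos: [0.2857, 0.1664, 0.3356]
tcp_rot: [3.042, 0.319, 0.572]
force: [0.9, 0.6, -0.4]
finger_gap: 0.171
gripper_force: 89.5
```

```bash
python3 st2.py .338 .121 .385
```

```text
t 24.5667 [0.2857 0.1664 0.3356] q [ 0.436 -0.912  2.235 -0.147  1.477  1.786] F [ 0.9  0.6 -0.4] gap 0.171 89.52287077903748
bearing 30.2 tilt 21.27 az 1.4
to goal tool cm [ 5.59  5.79 -2.74] rows 2.1
inward unit in tool [-0.934  0.035 -0.355]
q1 deg 25.0 rad in tool [-0.913  0.237 -0.332] lat 0.03005224202128995 r 0.32929998732841415
```

```bash
python3 st2.py .34 .049 .38
```

```text
t 24.5667 [0.2857 0.1664 0.3356] q [ 0.436 -0.912  2.235 -0.147  1.477  1.786] F [ 0.9  0.6 -0.4] gap 0.171 89.52287077903748
bearing 30.2 tilt 21.27 az 1.4
to goal tool cm [ 4.11 12.84 -2.27] rows 3.4
inward unit in tool [-0.934  0.035 -0.355]
q1 deg 25.0 rad in tool [-0.913  0.237 -0.332] lat 0.03005224202128995 r 0.32929998732841415
```

Emit:
servo_tool:
  series:
    - [1.1, 3.2, -0.5, 0]
    - [1, 3.2, -0.5, 0]
    - [1, 3.2, -0.6, 0]
    - [1, 3.2, -0.6, 0]
    - [-3.8, 0, 0, 0]
    - [-3.8, 0, 0, 0]
    - [-3.8, 0, 0, 0]
    - [-3.8, 0, 0, 0]
    - [0, 0, 0, 0]

```text
time_s: 25.32
eef_pos: [0.3097, 0.0457, 0.3534]
tcp_rot: [3.055, 0.307, 0.409]
force: [0.3, -0.4, -0.9]
finger_gap: 0.171
gripper_force: 89.6
```

```bash
python3 st2.py .34 .049 .385
```

```text
t 25.3167 [0.3097 0.0457 0.3534] q [-0.124 -0.912  2.182  0.015  1.603  1.249] F [ 0.3 -0.4 -0.9] gap 0.171 89.63145732879639
bearing 8.4 tilt 15.39 az -3.9
to goal tool cm [ 3.74  0.47 -2.25] rows 1.1
inward unit in tool [-0.966  0.041 -0.254]
q1 deg -7.1 rad in tool [-0.913 -0.309 -0.265] lat 0.08362804559586515 r 0.3016941194772559
```

Emit:
servo_tool:
  series:
    - [-3.8, 0, 0, 0]
    - [-3.8, 0, 0, 0]
    - [-3.8, 0, 0, 0]
    - [-3.8, 0, 0, 0]
    - [-3.8, 0, 0, 0]
    - [0, 0, 0, 0]

```text
time_s: 25.82
eef_pos: [0.2675, 0.042, 0.3425]
tcp_rot: [3.057, 0.295, 0.211]
force: [-0.1, 0.0, -0.5]
finger_gap: 0.171
gripper_force: 89.6
```

```bash
python3 st2.py .34 .049 .385
```

```text
t 25.8167 [0.2675 0.042  0.3425] q [-0.092 -0.912  2.187 -0.037  1.72   1.278] F [-0.1  0.  -0.5] gap 0.171 89.63002681732178
bearing 8.9 tilt 8.67 az -19.2
to goal tool cm [ 7.74  0.98 -3.2 ] rows 2.1
inward unit in tool [-0.991  0.045 -0.127]
q1 deg -5.3 rad in tool [-0.95  -0.275 -0.146] lat 0.06646914926519339 r 0.2625118260298442
```

Emit:
servo_tool:
  series:
    - [0, 3, -0.3, 0]
    - [0, 3, -0.3, 0]
    - [0, 2.6, 0, 0]
    - [-3.2, -1.8, 0, 0]
    - [-3.2, -1.8, 0, 0]
    - [-3.2, -1.8, 0, 0]
    - [0, 0, 0, 0]

```text
time_s: 26.4
eef_pos: [0.2509, -0.0082, 0.3563]
tcp_rot: [3.07, 0.293, 0.117]
force: [-0.4, 0.3, -0.6]
finger_gap: 0.168
gripper_force: 89.6
```

```bash
python3 st2.py .34 .049 .385
```

```text
t 26.4 [ 0.2509 -0.0082  0.3563] q [-0.324 -0.913  2.157 -0.02   1.805  1.051] F [-0.4  0.3 -0.6] gap 0.168 89.59695339202881
bearing -1.9 tilt 5.36 az -30.7
to goal tool cm [10.02 -3.77 -2.42] rows 2.7
inward unit in tool [-0.997  0.044 -0.067]
q1 deg -18.6 rad in tool [-0.868 -0.489 -0.091] lat 0.07202827288042396 r 0.2404795837443016
```

Emit:
servo_tool:
  series:
    - [0, 3.5, -0.3, 0]
    - [0, 3.5, -0.3, 0]
    - [-2.7, -2.6, 0, 0]
    - [-2.7, -2.6, 0, 0]
    - [-2.7, -2.6, 0, 0]
    - [0, 0, 0, 0]

```text
time_s: 26.9
eef_pos: [0.2294, -0.0208, 0.3725]
tcp_rot: [3.083, 0.296, 0.037]
force: [1.2, -0.5, -1.0]
finger_gap: 0.176
gripper_force: 89.6
```

```bash
python3 st2.py .34 .049 .385
```

```text
t 26.9 [ 0.2294 -0.0208  0.3725] q [-0.396 -0.912  2.125 -0.029  1.887  0.974] F [ 1.2 -0.5 -1. ] gap 0.176 89.58820581436157
bearing -5.2 tilt 2.88 az -56.2
to goal tool cm [12.21 -4.69 -1.23] rows 3.3
inward unit in tool [-0.999  0.041 -0.018]
q1 deg -22.7 rad in tool [-0.832 -0.553 -0.042] lat 0.06933330625364509 r 0.21966017457901343
```

Emit:
servo_tool:
  series:
    - [-1, 3.5, -0.3, 0]
    - [-1.5, 3.5, -0.3, 0]
    - [-1.5, 3.5, 0, 0]
    - [-1.4, -3.5, 0, 0]
    - [-1.4, -3.5, 0, 0]
    - [-0.7, -1.7, 0, 0]
    - [0, 0, 0, 0]
    - [0, 0, 0, 0]

```text
time_s: 27.57
eef_pos: [0.2053, -0.062, 0.3905]
tcp_rot: [3.099, 0.296, -0.022]
force: [-0.2, 0.4, -1.4]
finger_gap: 0.172
gripper_force: 89.6
```

```bash
python3 st2.py .34 .049 .385
```

```text
t 27.5667 [ 0.2053 -0.062   0.3905] q [-0.617 -0.912  2.09  -0.033  1.955  0.75 ] F [-0.2  0.4 -1.4] gap 0.172 89.60437059402466
bearing -16.8 tilt 1.83 az -110.7
to goal tool cm [15.33 -8.35  0.07] rows 4.4
inward unit in tool [-0.999  0.041  0.018]
q1 deg -35.4 rad in tool [-0.691 -0.723 -0.008] lat 0.06831036599246061 r 0.20326162720253999
```

Emit:
servo_tool:
  series:
    - [-2, 3, 0, 0]
    - [-2.6, 3, 0, 0]
    - [-2.6, 3, 0, 0]
    - [-2.6, 2.5, 0, 0]
    - [0, -3.5, 0, 0]
    - [0, -3.5, 0, 0]
    - [0, 0, 0, 0]
    - [0, 0, 0, 0]

```text
time_s: 28.23
eef_pos: [0.1548, -0.1326, 0.4046]
tcp_rot: [3.121, 0.298, -0.058]
force: [-0.1, 0.8, -1.7]
finger_gap: 0.171
gripper_force: 89.6
```

```bash
python3 st2.py .45 .2 .4
```

```text
t 28.2333 [ 0.1548 -0.1326  0.4046] q [-1.041 -0.912  2.063 -0.04   2.     0.323] F [-0.1  0.8 -1.7] gap 0.171 89.63736176490784
bearing -40.6 tilt 2.16 az -165.8
to goal tool cm [ 35.27 -27.07  -0.92] rows 11.1
inward unit in tool [-0.998  0.042  0.038]
q1 deg -59.6 rad in tool [-0.333 -0.943  0.01 ] lat 0.06653178182452356 r 0.19259957383432064
```

Emit:
servo_tool:
  series:
    - [3.6, -1.5, -0.4, 0]
    - [3.6, -1.5, -0.4, 0]
    - [3.6, -1.5, -0.4, 0]
    - [3.6, -1.5, -0.4, 0]
    - [3.6, -1.5, -0.4, 0]
    - [3.6, -1.5, -0.4, 0]
    - [3.6, -1.5, -0.4, 0]
    - [3.6, -1.5, -0.4, 0]
    - [3.6, -1.5, -0.4, 0]
    - [3.6, -1.5, -0.4, 0]

```text
time_s: 29.07
eef_pos: [0.4707, 0.0756, 0.4288]
tcp_rot: [3.121, 0.303, -0.059]
force: [0.7, -1.1, 0.6]
finger_gap: 0.17
gripper_force: 89.6
```

Emit:
servo_tool:
  series:
    - [3.6, -1.5, -0.4, 0]
    - [3.6, -1.5, -0.4, 0]
    - [3.6, -1.5, -0.4, 0]
    - [3.6, -1.5, -0.4, 0]
    - [3.6, -1.5, -0.4, 0]
    - [3.6, -1.5, 0, 0]
    - [3.6, -1.5, 0, 0]
    - [3.6, -1.5, 0, 0]
    - [0, 0, 0, 0]
    - [0, 0, 0, 0]

```text
time_s: 29.9
eef_pos: [0.7321, 0.2472, 0.4281]
tcp_rot: [3.12, 0.301, -0.077]
force: [-0.4, -0.9, -1.3]
finger_gap: 0.17
gripper_force: 89.6
```

```bash
python3 st2.py .75 .26 .47
```

```text
t 29.9 [0.7321 0.2472 0.4281] q [0.224 0.65  0.601 0.    1.941 1.602] F [-0.4 -0.9 -1.3] gap 0.17 89.60054039955139
bearing 18.7 tilt 2.85 az -167.3
to goal tool cm [ 1.79 -0.91 -4.28] rows 1.2
inward unit in tool [-0.998  0.039  0.05 ]
q1 deg 12.8 rad in tool [-0.998  0.031  0.05 ] lat 0.07863389468842194 r 0.768720158982452
```

Emit:
servo_tool:
  series:
    - [3.5, 0, -0.5, 0]
    - [3.5, 0, -1, 0]
    - [3, 0, -1.5, 0]
    - [3, 0, -1.5, 0]
    - [0, 0, 0, 0]
    - [0, 0, 0, 0]

```text
time_s: 30.4
eef_pos: [0.796, 0.252, 0.4564]
tcp_rot: [-3.123, -0.294, -0.008]
force: [-0.5, 0.2, 0.3]
finger_gap: 0.174
gripper_force: 89.7
```

```bash
python3 st2.py .587 .263 .32
```

```text
t 30.4 [0.796  0.252  0.4564] q [0.211 0.941 0.09  0.004 2.105 1.596] F [-0.5  0.2  0.3] gap 0.174 89.66224908828735
bearing 17.6 tilt 0.38 az 45.6
to goal tool cm [-20.4   -4.94  13.55] rows 6.2
inward unit in tool [-0.999  0.044 -0.006]
q1 deg 12.1 rad in tool [-1.     0.023 -0.006] lat 0.07981812168773167 r 0.8311148765559027
```

Emit:
servo_tool:
  series:
    - [-3.6, -0.4, 1.6, 0]
    - [-3.6, -0.4, 1.6, 0]
    - [-3.6, -0.4, 1.6, 0]
    - [-3.6, -0.4, 1.6, 0]
    - [-3.6, -0.4, 1.6, 0]
    - [-3.6, -0.4, 1.6, 0]
    - [-3.6, -0.4, 1.6, 0]
    - [-3.6, -0.4, 1.6, 0]
    - [0, 0, 0, 0]
    - [0, 0, 0, 0]

```text
time_s: 31.23
eef_pos: [0.5662, 0.2366, 0.3577]
tcp_rot: [-3.123, -0.297, -0.008]
force: [0.6, -0.2, 0.6]
finger_gap: 0.17
gripper_force: 89.6
```

```bash
python3 st2.py .587 .263 .32; python3 -c "
from h import *
s,c,T,P=shot('w6')"
```

```text
t 31.2333 [0.5662 0.2366 0.3577] q [0.265 0.139 1.386 0.004 1.611 1.647] F [ 0.6 -0.2  0.6] gap 0.17 89.63324546813965
bearing 22.7 tilt 0.39 az 49.8
to goal tool cm [ 2.52 -2.18  3.79] rows 1.3
inward unit in tool [-0.999  0.043 -0.005]
q1 deg 15.2 rad in tool [-0.997  0.076 -0.006] lat 0.07988583847699249 r 0.6084178543048727
```

View pics/w6.png

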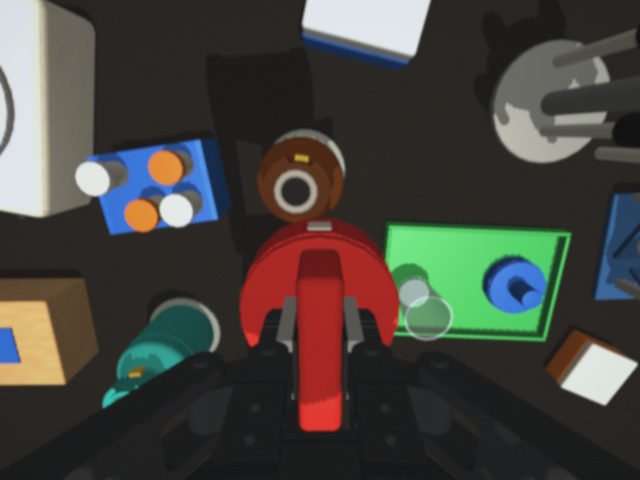

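The wrist view shows the cap's bar centred in the grip. The full jug's neck mouth is at (296,190), with one yellow gap block at (301,158) and the other hidden by the cap. I'll back off 5 cm to see both.

Emit:
servo_tool:
  series:
    - [-3, 0, 0, 0]
    - [-3, 0, 0, 0]
    - [-1, 0, 0, 0]
    - [0, 0, 0, 0]
    - [0, 0, 0, 0]

```text
time_s: 31.7
eef_pos: [0.5023, 0.2238, 0.3582]
tcp_rot: [-3.123, -0.294, -0.011]
force: [-0.2, 0.2, -0.6]
finger_gap: 0.173
gripper_force: 89.7
```

```bash
python3 -c "
from h import *
s,c,T,P=shot('w7');h=hsv(c)
N=near(P,(.587,.263),.05)&(P[...,2]>.12)
y=(h[...,0]>18)&(h[...,0]<32)&(h[...,1]>120)&(h[...,2]>110)&N
k,l,st_,ce=cv2.connectedComponentsWithStats(y.astype(np.uint8))
cs=[]
for i in range(1,k):
  if st_[i,4]>5: cs.append(P[l==i].mean(0));print('yellow',st_[i,4],ce[i].round(),cs[-1].round(4))
w=(h[...,1]<60)&(h[...,2]>100)&N
X=P[w];print('white',len(X),X.mean(0),cv2.minEnclosingCircle((X[X[:,2]>.165][:,:2]*1000).astype(np.float32)))
Z=P[N];print(np.histogram(Z[:,2],np.arange(.14,.2,.005)))
Q=Z[(Z[:,2]>.168)&(Z[:,2]<.178)];print('rim',len(Q),cv2.minEnclosingCircle((Q[:,:2]*1000).astype(np.float32)),cv2.minAreaRect((Q[:,:2]*1000).astype(np.float32)))
if len(cs)>1: d=cs[0]-cs[1];print('ang',np.degrees(np.arctan2(d[1],d[0]))%180, (cs[0]+cs[1])/2)
print('tool x heading',np.degrees(np.arctan2(T[1,0],T[0,0])),T[:3,3])
v,u=np.argwhere(N).mean(0).astype(int);cv2.imwrite('pics/w7c.png',cv2.resize(c['color'][max(0,v-60):v+60,max(0,u-70):u+70,::-1],None,fx=4,fy=4))
"
```

```text
yellow 47 [300.  81.] [0.6145 0.2631 0.1479]
yellow 85 [293. 144.] [0.5608 0.2609 0.1414]
white 998 [0.58748104 0.26244875 0.18259162] ((587.16650390625, 262.99761962890625), 18.9016056060791)
(array([  13,   76,    1,    4,    8,  999, 1069,  600, 1123,   11,    0]), array([0.14 , 0.145, 0.15 , 0.155, 0.16 , 0.165, 0.17 , 0.175, 0.18 ,
       0.185, 0.19 , 0.195]))
rim 1517 ((587.496337890625, 262.80810546875), 29.592472076416016) ((587.6101684570312, 262.7438049316406), (52.19778823852539, 58.54977798461914), 3.4608216285705566)
ang 2.335138501043164 [0.58766117 0.26200921 0.14462451]
tool x heading 10.737968414812656 [0.50229014 0.2238312  0.35815239]
```

View pics/w7c.png

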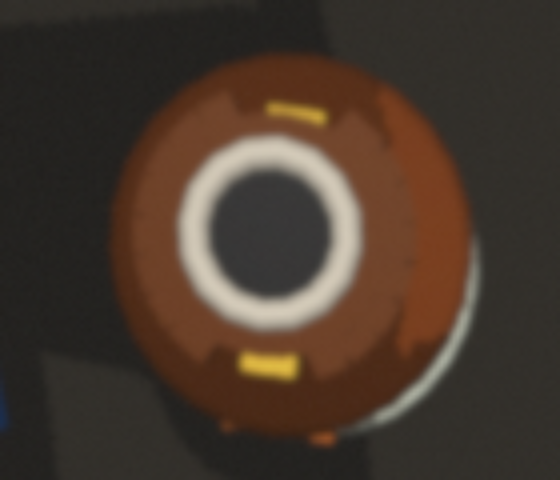

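The crop shows both yellow blocks at (296,112) and (268,365) around the white seal ring. Neck x is at about 3° and the neck centre is at (0.5873, 0.2626). I'll take the half-turn option again to keep joint 6 in range, and measure where the cap sits in the grip.

Emit:
servo_tool:
  series:
    - [0, 0, 0, -6.9]
    - [0, 0, 0, -6.9]
    - [0, 0, 0, -6.9]
    - [0, 0, 0, -6.9]
    - [0, 0, 0, -6.9]
    - [0, 0, 0, -6.9]
    - [0, 0, 0, -6.9]
    - [0, 0, 0, -6.9]
    - [0, 0, 0, -6.9]
    - [0, 0, 0, -6.9]

```text
time_s: 32.58
eef_pos: [0.502, 0.2236, 0.3549]
tcp_rot: [-2.404, -2.019, -0.005]
force: [0.4, 0.1, -0.7]
finger_gap: 0.176
gripper_force: 89.6
```

Emit:
servo_tool:
  series:
    - [0, 0, 0, -6.9]
    - [0, 0, 0, -6.9]
    - [0, 0, 0, -6.9]
    - [0, 0, 0, -6.9]
    - [0, 0, 0, -6.9]
    - [0, 0, 0, -6.9]
    - [0, 0, 0, -6.9]
    - [0, 0, 0, -6.9]
    - [0, 0, 0, -6.9]
    - [0, 0, 0, -6.9]

```text
time_s: 33.42
eef_pos: [0.502, 0.2236, 0.3549]
tcp_rot: [-0.838, -3.027, -0.006]
force: [0.1, -0.7, -1.3]
finger_gap: 0.164
gripper_force: 89.6
```

Emit:
servo_tool:
  series:
    - [0, 0, 0, -6.9]
    - [0, 0, 0, -6.9]
    - [0, 0, 0, -6.9]
    - [0, 0, 0, -6.9]
    - [0, 0, 0, -6.6]
    - [0, 0, 0, 0]
    - [0, 0, 0, 0]

```text
time_s: 34.0
eef_pos: [0.5014, 0.2235, 0.3547]
tcp_rot: [-0.075, 3.141, 0.006]
force: [-0.4, 0.1, 0.3]
finger_gap: 0.173
gripper_force: 89.6
```

```bash
cat > capfit.py <<'E'
from h import *
from scipy.optimize import least_squares
def capintool(tag):
    d=np.load(f'pics/{tag}.npz');P=d['P'];T=d['T'];m=cv2.erode(red(hsv(d)).astype(np.uint8),np.ones((3,3)))>0
    X=(P[m]-T[:3,3])@T[:3,:3]; X=X[(np.linalg.norm(X[:,:2],axis=1)<.06)&(abs(X[:,2])<.06)]
    F=np.diag([1,-1,-1.])
    X=X[::max(1,len(X)//1500)]
    f=lambda p:capsdf((X-p[:3])@F@R.from_rotvec(p[3:]).as_matrix())
    r=least_squares(f,[0,0,.012,0,0,0],loss='soft_l1',f_scale=.002)
    p=r.x;RR=F@R.from_rotvec(p[3:]).as_matrix()
    print(tag,len(X),'pos mm',(p[:3]*1000).round(2),'rot deg',np.degrees(p[3:]).round(2),'res',np.median(abs(r.fun)))
    return p[:3],RR
if __name__=='__main__':
    for t in('w6','w7'): p,RR=capintool(t)
    shot('w8');p,RR=capintool('w8')
    from st import *
    print('cap world',(T[:3,:3]@p+T[:3,3]).round(4),'z',(T[:3,:3]@RR)[:,2].round(3),'bar heading',np.degrees(np.arctan2(*(T[:3,:3]@RR)[1::-1,0])))
    print('tool x heading',np.degrees(np.arctan2(T[1,0],T[0,0])))
    print('delta',delta(T,np.array([.5873,.2626,.173+.03])-(T[:3,:3]@p+T[:3,3])))
E
python3 capfit.py
```

```text
w6 1587 pos mm [-1.06 -0.5  11.22] rot deg [ 0.17 -1.07 -1.13] res 0.0003716576317007378
w7 1591 pos mm [-1.08 -0.21 11.22] rot deg [ 0.33 -1.06  0.2 ] res 0.0003764493969954062
w8 1545 pos mm [-1.42 -0.25 11.15] rot deg [ 0.09 -1.   -0.84] res 0.0003501642009970246
t 34.05 [0.5011 0.2235 0.3545] q [ 0.273 -0.016  1.553  0.004  1.603 -1.345] F [-0.5  0.2 -0. ] gap 0.176 89.61985230445862
bearing 24.0 tilt 0.22 az 95.2
cap world [0.5025 0.2234 0.3434] z [ 0.018 -0.002  1.   ] bar heading -178.12812075149193
tool x heading -177.28826241046144
delta [-8.65  3.46 14.05]
```

Emit:
servo_tool:
  series:
    - [-3, 1.2, 0, 0]
    - [-3, 1.2, 0, 0]
    - [-2.6, 1.1, 0, 0]
    - [0, 0, 2.5, 0]
    - [0, 0, 3.5, 0]
    - [0, 0, 3.5, 0]
    - [0, 0, 3, 0]
    - [0, 0, 0, 0]
    - [0, 0, 0, 0]

```text
time_s: 34.8
eef_pos: [0.5832, 0.2629, 0.2275]
tcp_rot: [0.077, -3.135, -0.004]
force: [0.2, -0.6, -0.7]
finger_gap: 0.176
gripper_force: 89.6
```

```bash
cat > fin.py <<'E'
from st import *
p=np.array([-.0013,-.0003,.0112])
c=T[:3,:3]@p+T[:3,3]
print('cap world',c.round(4),'above rim mm',((c[2]-.173)*1000).round(1),'tool x heading',np.degrees(np.arctan2(T[1,0],T[0,0])).round(2),'delta to rim',delta(T,np.array([.5873,.2626,.173])-c),'tau',s['torque'].round(2))
E
python3 fin.py
```

```text
t 34.8 [0.5832 0.2629 0.2275] q [ 0.298  0.261  1.486  0.004  1.399 -1.323] F [ 0.2 -0.6 -0.7] gap 0.176 89.6416425704956
bearing 24.3 tilt 0.33 az 155.7
cap world [0.5844 0.2627 0.2163] above rim mm 43.3 tool x heading -177.17 delta to rim [-0.31 -0.03  4.33] tau [-0.02 -0.05  0.  ]
```

Emit:
servo_tool:
  series:
    - [-0.3, 0, 0.5, 0]
    - [0, 0, 0.8, 0]
    - [0, 0, 0.8, 0]
    - [0, 0, 0.5, 0]
    - [0, 0, 0, 0]
    - [0, 0, 0, 0]

```text
time_s: 35.3
eef_pos: [0.5868, 0.2635, 0.2032]
tcp_rot: [0.08, -3.139, -0.006]
force: [-0.0, 0.2, -0.4]
finger_gap: 0.172
gripper_force: 89.6
```

```bash
python3 fin.py
```

```text
t 35.3 [0.5868 0.2635 0.2032] q [ 0.297  0.283  1.505  0.004  1.354 -1.325] F [-0.   0.2 -0.4] gap 0.172 89.63373899459839
bearing 24.2 tilt 0.22 az 113.6
cap world [0.5881 0.2633 0.192 ] above rim mm 19.0 tool x heading -177.07 delta to rim [ 0.08 -0.07  1.9 ] tau [-0.04 -0.01 -0.01]
```

Emit:
servo_tool:
  series:
    - [0.05, -0.05, 0.4, 0]
    - [0, 0, 0.3, 0]
    - [0, 0, 0.3, 0]
    - [0, 0, 0, 0]

```text
time_s: 35.63
eef_pos: [0.5867, 0.263, 0.1937]
tcp_rot: [0.08, -3.14, -0.006]
force: [-2.2, -0.3, 5.4]
finger_gap: 0.167
gripper_force: 90.3
```

```bash
python3 fin.py
```

```text
t 35.6333 [0.5867 0.263  0.1937] q [ 0.297  0.289  1.516  0.004  1.336 -1.326] F [-2.2 -0.3  5.4] gap 0.167 90.33432126045227
bearing 24.1 tilt 0.22 az 97.8
cap world [0.588  0.2628 0.1825] above rim mm 9.5 tool x heading -177.07 delta to rim [ 0.07 -0.02  0.95] tau [-0.16  0.32  0.01]
```

Emit:
servo_tool:
  series:
    - [0, 0, 0.3, 0]
    - [0, 0, 0.3, 0]
    - [0, 0, 0, 0]

```text
time_s: 35.88
eef_pos: [0.5869, 0.2631, 0.1888]
tcp_rot: [-0.081, 3.14, 0.006]
force: [-3.8, -1.5, 8.9]
finger_gap: 0.168
gripper_force: 90.8
```

```bash
python3 fin.py
```

```text
t 35.8833 [0.5869 0.2631 0.1888] q [ 0.297  0.292  1.521  0.004  1.327 -1.326] F [-3.8 -1.5  8.9] gap 0.168 90.81095695495605
bearing 24.2 tilt 0.23 az 86.5
cap world [0.5882 0.263  0.1776] above rim mm 4.6 tool x heading -177.06 delta to rim [ 0.09 -0.03  0.46] tau [-0.34  0.59  0.01]
```

Emit:
servo_tool:
  series:
    - [0.05, 0, 0.2, 0]
    - [0, 0, 0.2, 0]
    - [0, 0, 0, 0]
    - [0, 0, 0, 0]

```text
time_s: 36.22
eef_pos: [0.5869, 0.2631, 0.1861]
tcp_rot: [-0.081, 3.139, 0.006]
force: [-3.9, -1.6, 10.8]
finger_gap: 0.172
gripper_force: 91.1
```

```bash
python3 fin.py
```

```text
t 36.2167 [0.5869 0.2631 0.1861] q [ 0.297  0.294  1.525  0.004  1.32  -1.326] F [-3.9 -1.6 10.8] gap 0.172 91.12988233566284
bearing 24.2 tilt 0.26 az 68.7
cap world [0.5882 0.263  0.1749] above rim mm 1.9 tool x heading -177.06 delta to rim [ 0.09 -0.03  0.19] tau [-0.35  0.56 -0.03]
```

Emit:
servo_tool:
  series:
    - [0, 0, 0.1, 0]
    - [0, 0, 0.05, 0]
    - [0, 0, 0, 0]
    - [0, 0, 0, 0]

```text
time_s: 36.55
eef_pos: [0.5869, 0.2632, 0.1849]
tcp_rot: [-0.081, 3.139, 0.007]
force: [-5.2, -2.6, 11.7]
finger_gap: 0.173
gripper_force: 91.2
```

```bash
python3 fin.py; python3 -c "
from h import *
shot('w9')
from capfit import *
p,RR=capintool('w9')"
```

```text
t 36.55 [0.5869 0.2632 0.1849] q [ 0.297  0.295  1.526  0.004  1.318 -1.326] F [-5.2 -2.6 11.7] gap 0.173 91.24647617340088
bearing 24.2 tilt 0.26 az 67.5
cap world [0.5882 0.263  0.1737] above rim mm 0.7 tool x heading -177.06 delta to rim [ 0.09 -0.03  0.07] tau [-0.39  0.62 -0.03]
w9 1687 pos mm [-1.37 -0.13 11.14] rot deg [ 0.2  -1.   -0.19] res 0.0003500913825513763
```

Emit:
servo_tool:
  series:
    - [0.05, -0.05, 0, 0]
    - [0, 0.01, 0, 3]
    - [0, 0.01, 0, 5]
    - [0, 0.01, 0, 5]
    - [0, 0.01, 0, 5]
    - [0, 0, 0, 0]

```text
time_s: 37.1
eef_pos: [0.5878, 0.2633, 0.1857]
tcp_rot: [0.418, 3.109, 0.009]
force: [-0.2, -1.8, 10.5]
finger_gap: 0.174
gripper_force: 91.4
```

```bash
python3 fin.py
```

```text
t 37.1 [0.5878 0.2633 0.1857] q [ 0.297  0.293  1.526  0.003  1.316 -1.007] F [-0.2 -1.8 10.5] gap 0.174 91.43076181411743
bearing 24.1 tilt 0.42 az 43.7
cap world [0.589  0.2628 0.1745] above rim mm 1.5 tool x heading 164.68 delta to rim [ 0.17 -0.06  0.14] tau [-0.3  -0.05 -0.07]
```

Emit:
servo_tool:
  series:
    - [0.05, 0, 0.05, 5]
    - [0, 0.01, 0, 5]
    - [0, 0.01, 0, 5]
    - [0, 0.01, 0, 5]
    - [0, 0.01, 0, 5]
    - [0, 0.01, 0, 5]
    - [0, 0.01, 0, 5]
    - [0, 0.01, 0, 5]
    - [0, 0, 0, 2]
    - [0, 0, 0, 0]

```text
time_s: 37.93
eef_pos: [0.5883, 0.264, 0.1855]
tcp_rot: [1.502, 2.756, 0.012]
force: [0.8, 0.1, 10.3]
finger_gap: 0.176
gripper_force: 91.5
```

```bash
python3 fin.py;python3 -c "
from h import *
shot('w10')
from capfit import *
p,RR=capintool('w10');from st import T
print('bar heading',np.degrees(np.arctan2(*(T[:3,:3]@RR)[1::-1,0])))"
```

```text
t 37.9333 [0.5883 0.264  0.1855] q [ 0.298  0.294  1.525  0.003  1.314 -0.276] F [ 0.8  0.1 10.3] gap 0.176 91.45626068115234
bearing 24.2 tilt 0.49 az 37.9
cap world [0.5889 0.2628 0.1743] above rim mm 1.3 tool x heading 122.82 delta to rim [ 0.06 -0.15  0.13] tau [-0.35 -0.26  0.03]
w10 1559 pos mm [-1.33 -0.27 11.2 ] rot deg [ 0.17 -0.9  -0.99] res 0.0003569762245059366
t 37.9833 [0.5883 0.264  0.1855] q [ 0.298  0.294  1.525  0.003  1.314 -0.277] F [ 0.4 -0.6 11.7] gap 0.17 91.46038770675659
bearing 24.2 tilt 0.48 az 38.1
bar heading 121.92436362308351
```

Emit:
servo_tool:
  series:
    - [0, 0, -0.3, 0]
    - [0, 0, -0.3, 0]
    - [0, 0, -0.2, 0]
    - [0, 0, 0, 0]
    - [0, 0, 0, 0]

```text
time_s: 38.4
eef_pos: [0.5875, 0.2639, 0.1917]
tcp_rot: [1.5, 2.759, 0.01]
force: [3.4, 0.5, 7.1]
finger_gap: 0.169
gripper_force: 90.6
```

```bash
python3 fin.py
```

```text
t 38.4 [0.5875 0.2639 0.1917] q [ 0.298  0.289  1.52   0.004  1.327 -0.278] F [3.4 0.5 7.1] gap 0.169 90.55091857910156
bearing 24.2 tilt 0.38 az 48.6
cap world [0.588  0.2627 0.1805] above rim mm 7.5 tool x heading 122.94 delta to rim [ 0.03 -0.07  0.75] tau [-0.1  -0.56 -0.03]
```

Emit:
servo_tool:
  series:
    - [0, 0, -0.1, 0]
    - [0, 0, -0.1, 0]
    - [0, 0, 0, 0]

```text
time_s: 38.65
eef_pos: [0.5869, 0.2638, 0.1926]
tcp_rot: [1.501, 2.76, 0.008]
force: [3.5, 0.0, 7.2]
finger_gap: 0.172
gripper_force: 90.6
```

```bash
python3 fin.py
```

```text
t 38.65 [0.5869 0.2638 0.1926] q [ 0.298  0.288  1.519  0.004  1.331 -0.278] F [3.5 0.  7.2] gap 0.172 90.56551694869995
bearing 24.2 tilt 0.3 az 59.8
cap world [0.5874 0.2626 0.1814] above rim mm 8.4 tool x heading 122.93 delta to rim [ 0.   -0.01  0.84] tau [-0.06 -0.59  0.05]
```

Emit:
servo_tool:
  series:
    - [0, 0, -0.15, 0]
    - [0, 0, -0.15, 0]
    - [0, 0, 0, 0]
    - [0, 0, 0, 0]

```text
time_s: 38.98
eef_pos: [0.5863, 0.2637, 0.193]
tcp_rot: [-1.5, -2.758, -0.006]
force: [8.4, 2.8, -5.9]
finger_gap: 0.171
gripper_force: 88.9
```

```bash
python3 fin.py
```

```text
t 38.9833 [0.5863 0.2637 0.193 ] q [ 0.298  0.288  1.518  0.004  1.333 -0.277] F [ 8.4  2.8 -5.9] gap 0.171 88.85639548301697
bearing 24.2 tilt 0.24 az 83.8
cap world [0.5868 0.2625 0.1818] above rim mm 8.8 tool x heading 122.92 delta to rim [-0.03  0.05  0.88] tau [ 0.19 -1.89 -0.18]
```

The upward pull is now held by the flange: the force flipped to −6 N with no travel. The cap is locked, so I'll ease off and release.

Emit:
servo_tool:
  series:
    - [0, 0, 0.15, 0]
    - [0, 0, 0, 0]

```text
time_s: 39.15
eef_pos: [0.5858, 0.2636, 0.1928]
tcp_rot: [-1.499, -2.758, -0.005]
force: [4.6, 0.2, 0.0]
finger_gap: 0.173
gripper_force: 90.3
```

Emit:
servo_tool:
  series:
    - [0, 0, 0, 0]
    - [0, 0, 0, 0]
    - [0, 0, 0, 0]
    - [0, 0, 0, 0]
    - [0, 0, 0, 0]
    - [0, 0, 0, 0]
  grip: 1

```text
time_s: 39.65
eef_pos: [0.5852, 0.2635, 0.1926]
tcp_rot: [-1.499, -2.757, -0.004]
force: [0.8, -0.2, 0.3]
finger_gap: 0.991
gripper_force: 0.0
```

Emit:
servo_tool:
  series:
    - [0, 0, -1, 0]
    - [0, 0, -2, 0]
    - [0, 0, -3, 0]
    - [0, 0, -3, 0]
    - [0, 0, -3, 0]
    - [0, 0, -3, 0]
    - [0, 0, 0, 0]
    - [0, 0, 0, 0]

```text
time_s: 40.32
eef_pos: [0.5868, 0.2634, 0.347]
tcp_rot: [1.5, 2.759, 0.011]
force: [-0.1, -0.3, -0.6]
finger_gap: 1.003
gripper_force: 0.0
```

```bash
python3 -c "
from h import *
import plant
s,c,T,P=shot('w11')
m=red(hsv(c)).astype(np.uint8);m=cv2.erode(m,np.ones((3,3)))>0
X=P[m&near(P,(.587,.263),.06)&(P[...,2]>.12)]
p,e=fitcap(X[::max(1,len(X)//800)],[.587,.263,.183],0,tilt=.01,free=True)
Rm=capR(p[3],p[5],p[4]);print(len(X),p[:3].round(4),'z',Rm[:,2].round(3),'bar',np.degrees(np.arctan2(Rm[1,0],Rm[0,0]))%180,e,s['time_s'])
t=plant.capture('side');cv2.imwrite('pics/end.png',np.hstack([cv2.resize(c['color'],(400,300)),cv2.resize(t['color'],(400,300))])[:,:,::-1])"
```

```text
4680 [0.5866 0.2625 0.1818] z [ 0.001 -0.004  1.   ] bar 123.34845839634426 0.00045810900838782163 40.3167
```

View pics/end.png

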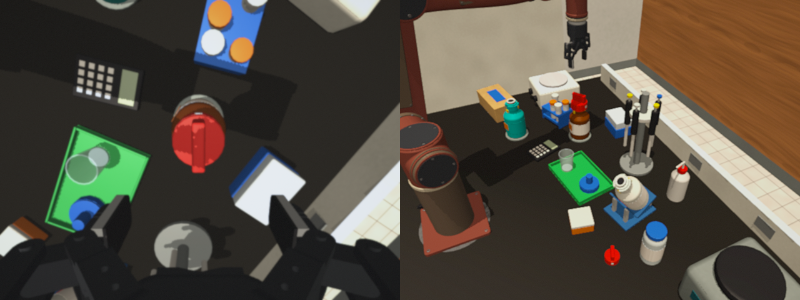

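The final views show the cap level on the amber jug at (197,140), with its bar at 123° against an expected locked angle of about 123°. The cover is in the tray and the other items are in place, so I'm handing in.

```bash
python3 -c "
from plant import *
print(sign_off())"
```

```text
the job is handed in; nothing more can be done
None
```

The dust cover is in the green tray beside the beaker, the red safety cap is locked on the full jug (it held against an upward pull), and the job was handed in at about 40 s with nothing else visibly moved.

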